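# Stack the sample cups on the spring slide and hold them in the light gate

### The job

With the spring slide left at its home end, nest the two loose steel sample cups upright into the cup that stands in the slide's seat ring, and let go of them. Then take the slide by its upright pull tab and draw it out until the black line across it meets the light gate's index points, the whole stack still standing nested between the posts, and finish while holding the tab there against the spring. Leave the tape roll and the stapler where they are.

Things in the scene. Friction and masses are not known exactly. Their poses are not given: they have to be found in the camera images.
- cup_1_mid (a point): Loose cup on the bench: tapered steel sample cup, open at the top, 90 mm high, outer diameter 40 mm at the foot and 60 mm at the rim, wall 3 mm, its inner floor 40 mm above its foot (so a like cup nested in it comes to rest 40 mm higher and stands out 40 mm above its rim), about 50 g. The point is on its axis half-way up, 45 mm above its foot; z up. 
- cup_2_mid (a point): Second loose cup on the bench: tapered steel sample cup, open at the top, 90 mm high, outer diameter 40 mm at the foot and 60 mm at the rim, wall 3 mm, its inner floor 40 mm above its foot (so a like cup nested in it comes to rest 40 mm higher and stands out 40 mm above its rim), about 50 g. The point is on its axis half-way up, 45 mm above its foot; z up. 
- cup_low_mid (a point): The cup that already stands in the slide's seat ring and rides on the slide: tapered steel sample cup, open at the top, 90 mm high, outer diameter 40 mm at the foot and 60 mm at the rim, wall 3 mm, its inner floor 40 mm above its foot (so a like cup nested in it comes to rest 40 mm higher and stands out 40 mm above its rim), about 50 g. The point is on its axis half-way up, 45 mm above its foot; z up. 
- cup_1: the same cup as cup_1_mid; its origin is the centre of its foot
- cup_2: the same cup as cup_2_mid; its origin is the centre of its foot
- cup_low: the same cup as cup_low_mid; its origin is the centre of its foot
- slide_line (a point): Point on the black line across the grey slide, in the middle of the seat ring (54 mm outside, 45 mm inside, 6 mm high), on the slide's top face 26 mm above the bench. The slide is a 94 x 76 mm plate with a 30 mm wide tongue to its pull tab, on a 180 x 100 mm aluminium bed that lies fixed on the bench. Its x axis points away from the pull tab along the travel, so the slide is drawn out towards -x; z up. It moves with the slide.
- slide (a joint): How far the slide is drawn out, m: 0 at its home end, where it starts, 0.105 at the far stop. A spring pulls it back with about 4 N at 0 plus 80 N per m (9 N at 0.065).
- pull_tab: Dark upright steel tab on the front end of the slide's tongue, 130 mm towards -x from slide_line: 14 mm thick along x, 36 mm wide along y, from 26 mm to 95 mm above the bench. Its origin is at the grip centre, 65 mm above the bench (30 mm below its top); axes as slide_line; it moves with the slide.
- gate_mark (a point): Where slide_line has to come: the point half-way between the light gate's two dark index points, at the height of the slide's top face (26 mm above the bench); axes as slide_line. The gate is two black posts fixed astride the bed, each 20 x 14 mm and 85 mm high, 114 mm clear between them; it stands 50 to 80 mm from the home line towards the pull tab, anew in each start.
- tape_mid (a point): Bystander, loose: roll of brown tape lying on its side, 92 mm across, 48 mm high; point at its centre 24 mm above the bench
- stapler_mid (a point): Bystander, loose: stapler, 136 mm long along its y axis, 34 mm wide, 42 mm high; point at its centre 21 mm above the bench
Things that resemble listed ones, but are neither listed nor needed, are in the scene too. Leave any green or red look-alike of the cup_1 alone.

How it is judged:
On the way:
1. all three cups are nested upright on the slide and let go, with the slide at its home end (within 8 mm) (horizontal distance between cup_low_mid and slide_line below 0.008 m and z of cup_low_mid in the frame of slide_line below 0.05 m and angle between each of cup_low_mid, cup_1_mid, cup_2_mid's own z axis and vertical below 0.12 rad and contact force between the fingers and cup_low below 0.3 N and contact force between the fingers and cup_1 below 0.3 N and contact force between the fingers and cup_2 below 0.3 N and ((horizontal distance between cup_1_mid and cup_low_mid below 0.006 m and z of cup_1_mid in the frame of cup_low_mid between 0.034 and 0.045 m and horizontal distance between cup_2_mid and cup_1_mid below 0.006 m and z of cup_2_mid in the frame of cup_1_mid between 0.034 and 0.045 m) or (horizontal distance between cup_2_mid and cup_low_mid below 0.006 m and z of cup_2_mid in the frame of cup_low_mid between 0.034 and 0.045 m and horizontal distance between cup_1_mid and cup_2_mid below 0.006 m and z of cup_1_mid in the frame of cup_2_mid between 0.034 and 0.045 m)) and value of joint slide below 0.008 m), for 0.2 s.
At the end, for the whole second after the job is handed in: Fingers hold the pull tab (over 3 N), slide still, its line within 5 mm of the gate's index points; three cups upright (0.12 rad) in the seat ring (8 mm), each nested in the one below (axes within 6 mm, 34 to 45 mm higher), at rest, not touched by the fingers (horizontal distance between cup_low_mid and slide_line below 0.008 m and z of cup_low_mid in the frame of slide_line below 0.05 m and angle between each of cup_low_mid, cup_1_mid, cup_2_mid's own z axis and vertical below 0.12 rad and contact force between the fingers and cup_low below 0.3 N and contact force between the fingers and cup_1 below 0.3 N and contact force between the fingers and cup_2 below 0.3 N and ((horizontal distance between cup_1_mid and cup_low_mid below 0.006 m and z of cup_1_mid in the frame of cup_low_mid between 0.034 and 0.045 m and horizontal distance between cup_2_mid and cup_1_mid below 0.006 m and z of cup_2_mid in the frame of cup_1_mid between 0.034 and 0.045 m) or (horizontal distance between cup_2_mid and cup_low_mid below 0.006 m and z of cup_2_mid in the frame of cup_low_mid between 0.034 and 0.045 m and horizontal distance between cup_1_mid and cup_2_mid below 0.006 m and z of cup_1_mid in the frame of cup_2_mid between 0.034 and 0.045 m)) and x of slide_line in the frame of gate_mark between -0.005 and 0.005 m and velocity of joint slide between -0.02 and 0.02 m/s and contact force between the fingers and pull_tab above 3 N and linear speed of each of cup_low, cup_1, cup_2 below 0.03 m/s); the arm keeps its last pose, push and grip.
It fails at once if the tape roll or the stapler is moved by more than 30 mm (distance of any of tape_mid, stapler_mid from where it was at the start of the episode above 0.03 m).
It also fails if it takes over 72 s, if anything falls off the work surface, if the arm or the gripper's body presses on something with over 40 N, if the wrist force passes 120 N, or if a joint passes its speed limit or range.

### The arm

A 7-joint arm with a two-finger parallel gripper is mounted at the origin on a cart in front of the work surface, level with it; the furniture and walls round the work are solid. World frame = base frame: x ahead of the robot, y to its left, z up, the work surface at z = 0. Lengths are in m, angles in rad, forces in N, time in s.
With the tool pointing down it reaches from about 0.425 to 0.925 m from the base axis. Payload 6.8 kg.
Tool frame: the origin (TCP) lies midway between the tips of the shut fingers; the grasp point (between the pads) lies 19 mm behind it; x points along the fingers, z is the direction in which the jaws open and shut, and the axes are right-handed (so a half turn about x gives the same grasp; the last joint's range is limited). The gripper opens to 85 mm and grips with 20 to 120 N. Pads are 22 mm wide; open, the fingers measure 114 mm over their backs; the gripper's body (76 mm by 85 mm) begins 54 mm behind the grasp point. The pads swing forward as they close: fully open they stand 13 mm farther back than shut.
Start: joints at [-1.43, 0.477, 0.022, 1.555, -0.011, 1.109, -0.083], TCP at [0.166, 0.654, 0.231] pointing down, gripper open.
Joint ranges: [-2.96, 2.96], [-0.34, 2.1], [-1.41, 1.46], [0.24, 2.44], [-1.37, 4.51], [0.17, 1.92], [-2.96, 2.96]. Speed limits (rad/s): [2.39, 2.39, 3.14, 3.14, 3.14, 3.14, 3.14].

### API

Orientations are given as a unit quaternion [w, x, y, z].
In Python, from station import bot gives the robot as it stands. The module is installed in compiled form; this text tells all that it offers.
- The arm moves only by the shell command python3 -m jog 'ROWS' [FORCE]. ROWS is text: rows parted by semicolons, each of 7 numbers parted by spaces: the shift along the tool's x, y, z in mm, then the turn, a rotation vector about the tool's x, y, z in units of 6 degrees (1.0 is 6 degrees), then the finger opening in mm, from 0 to 85.4. A call has 1 to 5 rows; each row shifts and turns the commanded pose from where the row before left it, along the tool's axes as they then stand; what a row does not reach is not made up. A row lasts 1/10 s, in which the tool goes at most 50 mm and 8.59 degrees, less where a joint would pass 70% of its speed; a pose out of reach is approached as far as the arm can. A call with a gripper value outside its range is refused whole. The fingers move at their own pace and stop on an object; FORCE is the grip in N (left out, the last holds). Time passes only in rows, so rows that do not move let the fingers close. It gives the time, the measured TCP pose, the force and the opening at its end, in the units of the state.
- bot.get_obs(): the state, without advancing time (a new reading comes with each control period).
- bot.read_camera(name): name is "scene" or "top" or "wrist"; returns (picture, depth): 384x512x3 uint8, red, green, blue; 384x512 float32, m along the optical axis (not along the pixel's ray), 0 where there is no reading.
- bot.calibration(name): a dict with "fx", "fy", "cx", "cy" (pixels), "T" (4x4, takes a point from camera to world coordinates). Camera axes: x right, y up, looking along -z (the intrinsics and any distortion apply to the point x, -y, -z); pixel columns grow to the right and rows downward; lengths in m; the calibration is good to about 2 mm. A picture is of the moment at which its call begins: read the wrist's pose just before it. calibration takes no time and is no camera call; for the wrist camera it gives the pose at the moment of the call.
- bot.hand_in(): hands the job in, once; it reports no verdict.
The state is a dict: "t": time; "q": joint angles; "joint_vel": joint speeds; "joint_torque": joint torques, N m; "eef_pos": TCP position; "tool_rot": TCP orientation; "contact_force": force on the tool from outside, world axes, zero at the start; "torque": the same for the moment, N m; "gripper_width": opening from 0.0 (shut) to 1.0 (fully open).
Only numpy, scipy, OpenCV 4.12 (cv2) and the standard library are available. Lean on these libraries where they do the work, as an engineer would, in place of code of your own. Each camera call takes 0.05 s, during which the arm holds its last target.

## Working session

There is one attempt and no reset: what is moved stays moved. The work goes in short steps, Python scripts to look and compute and a shell command to move; the robot and the scene stay as the last step left them, time stands still between calls to the robot, and variables do not carry over. Pictures are saved under pics/ and viewed, and the job is handed in when it is done.

```bash
ls; mkdir -p pics
python3 - <<'E'
from station import bot
import cv2,numpy as np
o=bot.get_obs()
for k,v in o.items(): print(k,np.round(v,4))
for n in ("scene","top","wrist"):
    c=bot.calibration(n); print(n,{k:np.round(v,4).tolist() for k,v in c.items()})
    p,d=bot.read_camera(n); np.savez(f"pics/{n}0.npz",p=p,d=d,T=c["T"]); cv2.imwrite(f"pics/{n}0.png",cv2.resize(p[:,:,::-1],(768,576),interpolation=cv2.INTER_CUBIC))
E
```

```text
pics
t 0.0
q [-1.4301  0.4778  0.0223  1.5564 -0.0115  1.1093 -0.0831]
joint_vel [-0.      0.0003 -0.002  -0.0002  0.0014  0.0006  0.0007]
joint_torque [ 4.00000e-04 -5.96459e+01  1.60820e+00 -2.81191e+01  1.25000e-02
  9.50000e-03  0.00000e+00]
eef_pos [0.1661 0.6537 0.2304]
tool_rot [ 0.5577 -0.4345  0.5586  0.4337]
contact_force [ 1.1541 -0.6162 -0.4578]
torque [ 0.0151  0.0072 -0.0577]
gripper_width 1.0035
scene {'fx': 379.6774, 'fy': 379.6774, 'cx': 254.5324, 'cy': 190.0293, 'T': [[0.888, 0.279, -0.3656, 0.1854], [-0.4598, 0.5248, -0.7163, -0.6719], [-0.008, 0.8042, 0.5943, 0.6649], [0.0, 0.0, 0.0, 1.0]]}
top {'fx': 383.4343, 'fy': 383.4343, 'cx': 265.9323, 'cy': 195.1222, 'T': [[0.0281, 0.9869, -0.159, 0.3767], [-0.9994, 0.0245, -0.0249, 0.0357], [-0.0207, 0.1596, 0.987, 1.2073], [0.0, 0.0, 0.0, 1.0]]}
wrist {'fx': 272.8174, 'fy': 272.8174, 'cx': 259.0215, 'cy': 191.8583, 'T': [[0.2459, -0.9344, -0.2576, 0.1014], [0.9693, 0.2367, 0.0666, 0.67], [-0.0013, -0.2661, 0.964, 0.3727], [0.0, 0.0, 0.0, 1.0]]}
```

View pics/scene0.png

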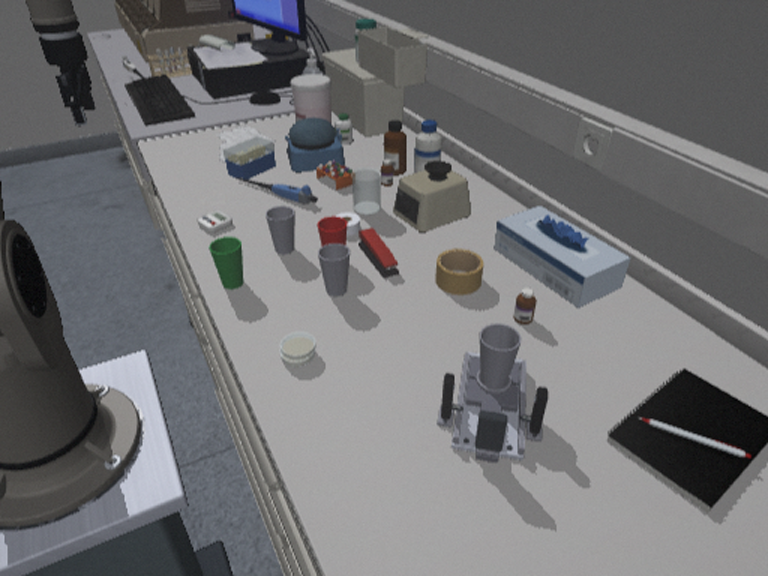

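View pics/top0.png

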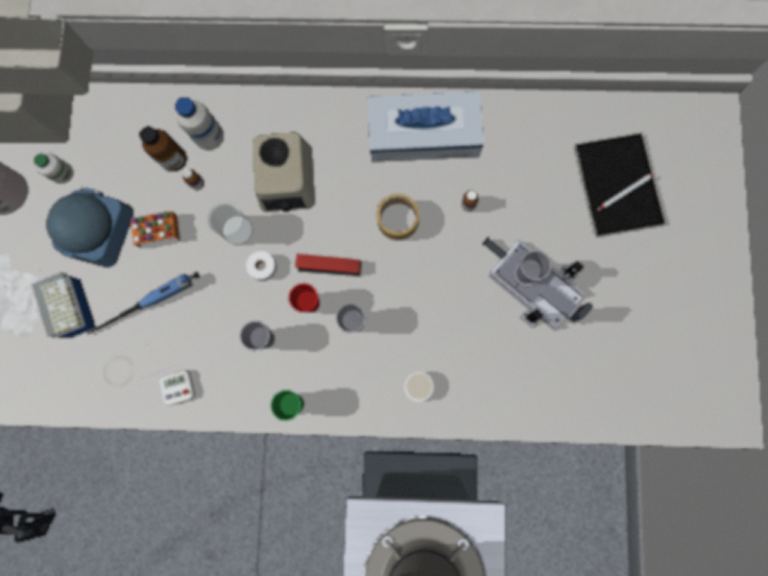

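View pics/wrist0.png

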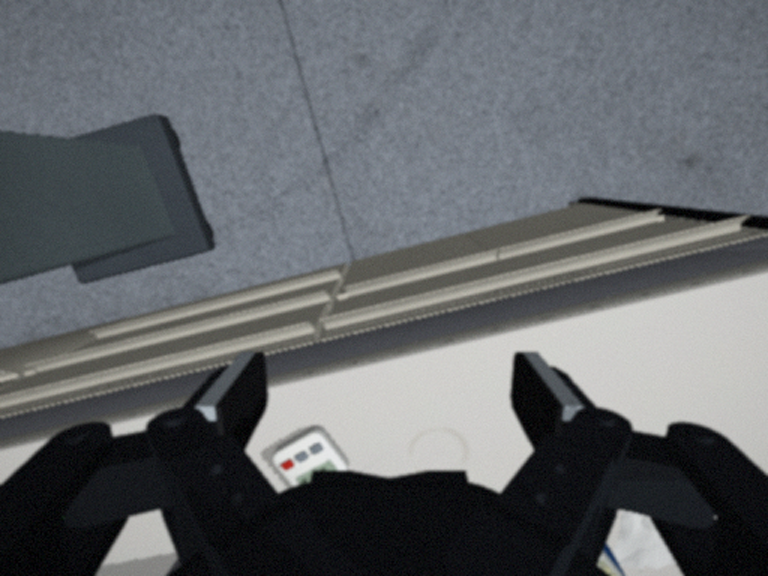

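```bash
cat > h.py <<'E'
from station import bot
import numpy as np, cv2
from scipy.optimize import least_squares
from scipy.spatial.transform import Rotation as R
def cloud(p,d,c):
    v,u=np.mgrid[0:384,0:512]
    X=np.stack([(u-c["cx"])/c["fx"]*d,-(v-c["cy"])/c["fy"]*d,-d],-1)
    T=np.array(c["T"]); return X@T[:3,:3].T+T[:3,3]
def proj(P,c):
    T=np.array(c["T"]); X=(np.asarray(P)-T[:3,3])@T[:3,:3]
    return np.stack([c["cx"]+c["fx"]*X[...,0]/-X[...,2], c["cy"]-c["fy"]*X[...,1]/-X[...,2]],-1)
def ray(uv,z,c):
    T=np.array(c["T"]); d=T[:3,:3]@np.array([(uv[0]-c["cx"])/c["fx"],-(uv[1]-c["cy"])/c["fy"],-1])
    return T[:3,3]+d*(z-T[2,3])/d[2]
def load(n):
    f=np.load(f"pics/{n}.npz"); c=bot.calibration(n[:-1]); 
    c["T"]=f["T"]; return f["p"],f["d"],c
def rot():
    q=np.array(bot.get_obs()["tool_rot"]); return R.from_quat(q[[1,2,3,0]])
E
python3 - <<'E'
from h import *
from scipy.optimize import least_squares
for n in ("top0","scene0"):
    p,d,c=load(n); X=cloud(p,d,c)
    # table
    print(n)
    for g in ([0.45,0.2],[0.6,-0.2],[.5,0.35],[.5,-.35]):
        m=(np.hypot(X[...,0]-g[0],X[...,1]-g[1])<.03)&(d>0); print(g,np.round(np.median(X[m][:,2]),4))
    for name,uv in (("A",(172,223)),("B",(234,212)),("low",(356,178))):
        g=ray(uv,.09 if name!="low" else .116,load("top0")[2])
        zt=.09 if name!="low" else .116
        m=(np.hypot(X[...,0]-g[0],X[...,1]-g[1])<.045)&(abs(X[...,2]-zt)<.008)
        Q=X[m]
        f=least_squares(lambda s:np.hypot(Q[:,0]-s[0],Q[:,1]-s[1])-.0285,g[:2],loss="soft_l1",f_scale=.002)
        f2=least_squares(lambda s:np.hypot(Q[:,0]-s[0],Q[:,1]-s[1])-s[2],[*g[:2],.0285],loss="soft_l1",f_scale=.002)
        print(name,g,m.sum(),f.x,f2.x,np.percentile(Q[:,2],[5,95]) )
E
python3 - <<'E'
import sys; sys.path.insert(0,'.')
import cv2
t=cv2.imread('pics/top0.png')
# crop of native
import numpy as np
p=np.load('pics/top0.npz')['p'][:,:,::-1]
cv2.imwrite('pics/topcrop.png',cv2.resize(p[145:225,310:410],(800,640),interpolation=cv2.INTER_CUBIC)[:600])
p=np.load('pics/scene0.npz')['p'][:,:,::-1]
cv2.imwrite('pics/scenecrop.png',cv2.resize(p[210:310,280:380],(600,600),interpolation=cv2.INTER_CUBIC))
E
```

```text
top0
[0.45, 0.2] -0.0003
[0.6, -0.2] 0.0638
[0.5, 0.35] 0.0021
[0.5, -0.35] -0.0008
A [0.46705161 0.33706122 0.09      ] 94 [0.46501788 0.345935  ] [0.46503684 0.34602601 0.0277445 ] [0.08267895 0.09232103]
B [0.50416768 0.15626736 0.09      ] 75 [0.50450863 0.15944827] [0.50462622 0.1595679  0.02770576] [0.08480494 0.09237162]
low [ 0.60906518 -0.19562954  0.116     ] 92 [ 0.61276524 -0.19632438] [ 0.61284468 -0.19640741  0.02784383] [0.10914862 0.11785548]
scene0
[0.45, 0.2] -0.0008
[0.6, -0.2] 0.0599
[0.5, 0.35] 0.0009
[0.5, -0.35] -0.0007
A [0.46705161 0.33706122 0.09      ] 98 [0.46790916 0.34119926] [0.46788312 0.34124057 0.02792292] [0.08258714 0.08963197]
B [0.50416768 0.15626736 0.09      ] 115 [0.50699288 0.15493829] [0.5069791  0.15495114 0.02789159] [0.08255822 0.09028722]
low [ 0.60906518 -0.19562954  0.116     ] 192 [ 0.61498058 -0.20165344] [ 0.61501152 -0.20166737  0.02787767] [0.10865521 0.11631568]
```

View crops.

View pics/topcrop.png

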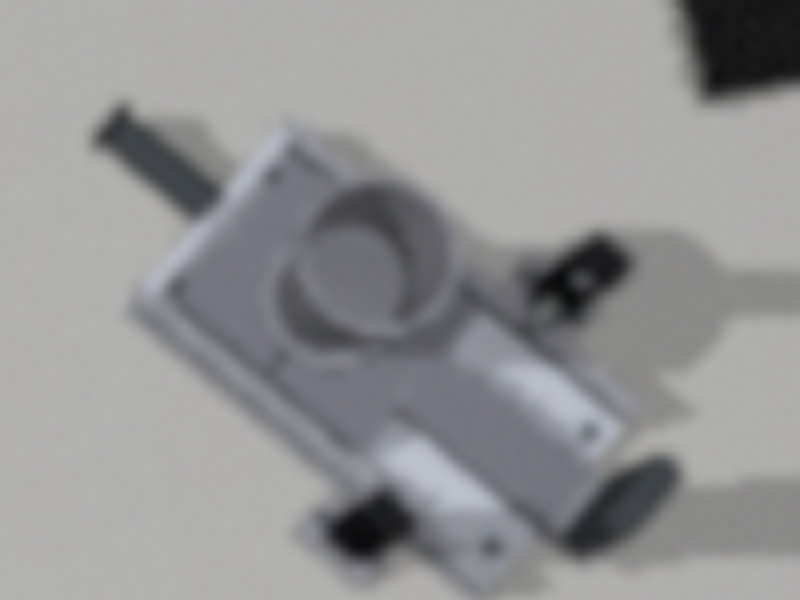

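View pics/scenecrop.png

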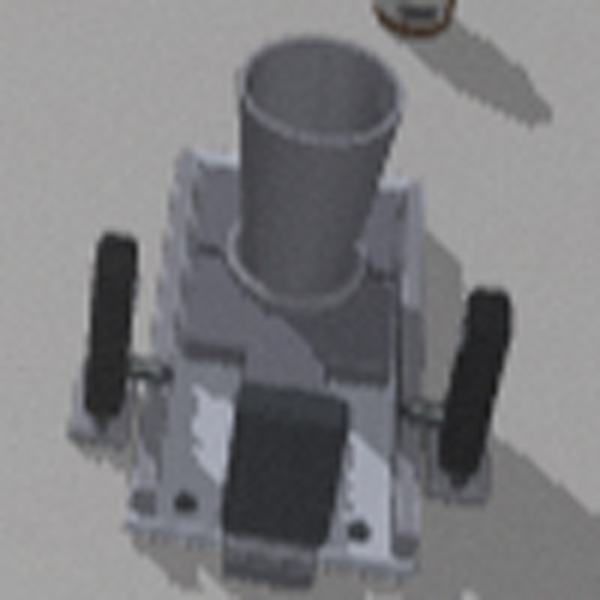

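Run:
```python
from h import *
print(np.round(rot().as_matrix(),3))
c=bot.calibration("top"); s=bot.calibration("scene")
for n,uv,z in (("red",(203,199),.09),("green",(191,270),.09),("tape",(265,144),.048),("stap1",(197,174.5),.042),("stap2",(240,178),.042)): print(n,ray(uv,z,c))
# posts / tab in top crop & scene crop
for n,uv in (("post1 top",(595,262)),("post2",(385,515)),("tab",(630,500))): print("top",n,np.round(ray((310+uv[0]/8,145+uv[1]/8),.085 if 'p' in n else .095,c),4))
for n,uv in (("postL",(120,245)),("postR",(490,300))): print("sc",n,np.round(ray((280+uv[0]/6,210+uv[1]/6),.085,s),4))
print("tab top",np.round(ray((280+292/6,210+392/6),.095,s),4))
```

```text
[[-0.    -0.969  0.246]
 [-0.001  0.246  0.969]
 [-1.    -0.    -0.001]]
red [0.54044925 0.24970956 0.09      ]
green [0.33347481 0.27307413 0.09      ]
tape [0.72545398 0.0724606  0.048     ]
stap1 [0.62419119 0.28188056 0.042     ]
stap2 [0.61626661 0.14718503 0.042     ]
top post1 top [ 0.6184 -0.286   0.085 ]
top post2 [ 0.5219 -0.2075  0.085 ]
top tab [ 0.5283 -0.2939  0.095 ]
sc postL [ 0.5275 -0.2096  0.085 ]
sc postR [ 0.625  -0.2905  0.085 ]
tab top [ 0.5349 -0.2986  0.095 ]
```

```bash
cat >> h.py <<'E'
def plan(target,yaw,n,maxturn=1.3):
    """n equal rows from measured pose to target pos, jaw azimuth yaw deg, tool straight down"""
    o=bot.get_obs(); p=np.array(o["eef_pos"]); r=rot()
    x=np.array([0,0,-1.]); z=np.array([np.cos(np.radians(yaw)),np.sin(np.radians(yaw)),0])
    if z@r.as_matrix()[:,2]<0: z=-z
    rt=R.from_matrix(np.stack([x,np.cross(z,x),z],1))
    w=(r.inv()*rt).as_rotvec()
    d=(np.array(target)-p)/n; out=[]
    for i in range(n):
        rr=r*R.from_rotvec(w*i/n)
        out.append(" ".join("%g"%v for v in [*np.round(rr.inv().apply(d)*1000,1),*np.round(np.degrees(w)/6/n,2)]))
    print("cur",np.round(p,4),"yaw",np.round(np.degrees(np.arctan2(*r.as_matrix()[[1,0],2])),2),"tilt",np.round(r.as_matrix()[2],4),"t",o["t"])
    print(" ;\n".join(out))
E
python3 -c "
from h import *
plan([.467,.342,.2],52,11)"
```

```text
cur [0.1661 0.6538 0.2305] yaw 75.74 tilt [-1.0e+00 -1.0e-04 -1.4e-03] t 0.15
2.8 -33.5 -20.7 0.36 -0 0 ;
2.8 -34.2 -19.5 0.36 -0 0 ;
2.8 -35 -18.2 0.36 -0 0 ;
2.8 -35.6 -16.8 0.36 -0 0 ;
2.8 -36.2 -15.5 0.36 -0 0 ;
2.8 -36.8 -14.1 0.36 -0 0 ;
2.8 -37.3 -12.7 0.36 -0 0 ;
2.8 -37.7 -11.3 0.36 -0 0 ;
2.8 -38.1 -9.9 0.36 -0 0 ;
2.8 -38.5 -8.4 0.36 -0 0 ;
2.8 -38.8 -7 0.36 -0 0
```

```bash
python3 -m jog '3 -33 -21 .36 0 0 85; 3 -34 -19 .36 0 0 85; 3 -35 -18 .36 0 0 85; 3 -36 -17 .36 0 0 85; 3 -36 -15 .36 0 0 85' && python3 -m jog '3 -37 -14 .36 0 0 85; 3 -37 -13 .36 0 0 85; 3 -38 -11 .36 0 0 85; 3 -38 -10 .36 0 0 85; 3 -38 -8 .36 0 0 85'; python3 -c "
from h import *
plan([.467,.342,.2],52,1)"
```

```text
t: 0.65
eef_pos: [0.3036, 0.5117, 0.216]
tool_rot: [0.597, -0.379, 0.597, 0.379]
contact_force: [0.1, 0.4, 0.2]
gripper_width: 0.995
t: 1.15
eef_pos: [0.4401, 0.3706, 0.2011]
tool_rot: [0.63, -0.321, 0.63, 0.321]
contact_force: [0.3, -0.2, -0.2]
gripper_width: 0.997
cur [0.4401 0.3706 0.2011] yaw 54.06 tilt [-1.e+00  0.e+00 -2.e-04] t 1.15
1.1 -38.6 -7.4 0.34 -0 -0
```

Good tracking. Take a wrist view here (the cup is probably in view), after settling.

```bash
python3 -m jog '0 -38 -7 .34 0 0 85; 0 0 0 0 0 0 85'
python3 - <<'E'
from h import *
c=bot.calibration("wrist"); p,d=bot.read_camera("wrist"); np.savez("pics/wrist1.npz",p=p,d=d,T=c["T"])
cv2.imwrite("pics/wrist1.png",cv2.resize(p[:,:,::-1],(768,576),interpolation=cv2.INTER_CUBIC))
X=cloud(p,d,c)
g=[.467,.342]
m=(np.hypot(X[...,0]-g[0],X[...,1]-g[1])<.045)&(abs(X[...,2]-.09)<.006)&(d>0)
Q=X[m]; print(len(Q))
f2=least_squares(lambda s:np.hypot(Q[:,0]-s[0],Q[:,1]-s[1])-s[2],[*g,.0285],loss="soft_l1",f_scale=.002); print(f2.x)
E
```

```text
t: 1.35
eef_pos: [0.4703, 0.3381, 0.2012]
tool_rot: [0.637, -0.309, 0.637, 0.306]
contact_force: [-0.4, -0.6, 0.1]
gripper_width: 0.999
727
[0.46613881 0.34473435 0.02772786]
```

View pics/wrist1.png

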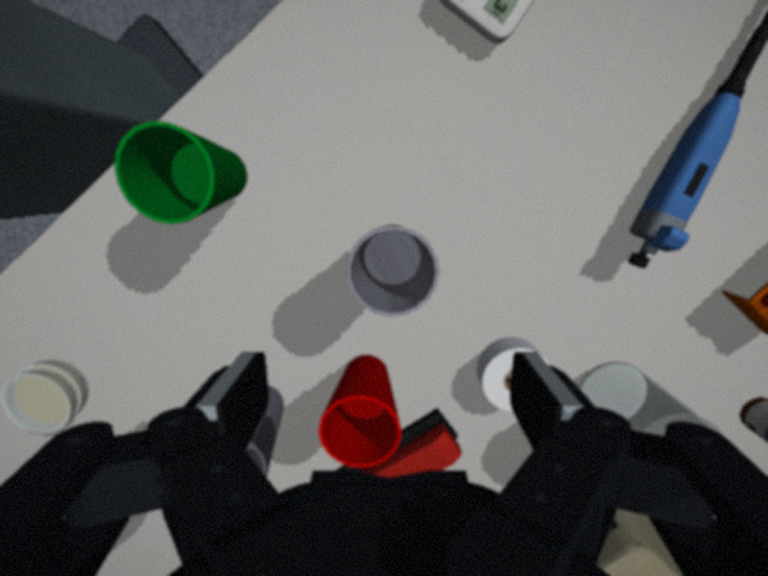

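Run:
```python
from h import *
p,d,c=load("wrist1")
print(ray((393.5/1.5,270/1.5),.09,c)); X=cloud(p,d,c)
for uv in ((300,100),(200,200),(60,230)): print(X[uv[1],uv[0]])
plan([.4662,.3445,.05],52,4)
```

```text
[0.46590802 0.34552577 0.09      ]
[ 0.43406795  0.42940813 -0.00131384]
[ 0.45322879  0.25182639 -0.00100846]
[ 0.36641941  0.07348957 -0.0010445 ]
cur [0.468  0.3411 0.2012] yaw 51.77 tilt [-1.0e+00 -1.2e-03 -6.0e-04] t 1.4
37.8 0.9 0.4 -0.01 -0 0 ;
37.8 0.9 0.4 -0.01 -0 0 ;
37.8 0.9 0.4 -0.01 -0 0 ;
37.8 0.9 0.4 -0.01 -0 0
```

```bash
python3 -m jog '30 0 0 0 0 0 85; 30 0 0 0 0 0 85; 30 0 0 0 0 0 85; 0 0 0 0 0 0 85'; python3 -c "
from h import *
plan([.4662,.3445,.05],52,2)"
```

```text
t: 1.8
eef_pos: [0.4623, 0.3436, 0.1075]
tool_rot: [0.632, -0.312, 0.638, 0.311]
contact_force: [-0.3, -0.4, -0.9]
gripper_width: 0.999
cur [0.4623 0.3436 0.1075] yaw 52.25 tilt [-1.      0.0021 -0.0075] t 1.8
28.7 -1.3 1.8 0.02 -0.04 -0.01 ;
28.8 -1.3 1.6 0.02 -0.04 -0.01
```

```bash
python3 -m jog '20 0 0 0 0 0 85; 20 0 0 0 0 0 85; 17 0 0 0 0 0 85; 0 0 0 0 0 0 85; 0 0 0 0 0 0 85'; python3 -c "
from h import *
plan([.4662,.3445,.05],52,1)
c=bot.calibration('wrist'); p,d=bot.read_camera('wrist'); np.savez('pics/wrist2.npz',p=p,d=d,T=c['T'])
cv2.imwrite('pics/wrist2.png',cv2.resize(p[:,:,::-1],(768,576),interpolation=cv2.INTER_CUBIC))
print(ray((259,340),.09,c))
"
```

```text
t: 2.3
eef_pos: [0.4661, 0.3451, 0.0555]
tool_rot: [0.635, -0.311, 0.635, 0.311]
contact_force: [0.4, 0.3, 0.9]
gripper_width: 0.999
cur [0.4661 0.3451 0.0555] yaw 52.15 tilt [-1.e+00  2.e-04  1.e-03] t 2.3
5.5 -0.4 -0.4 0.03 0.01 -0
[0.49541464 0.32230819 0.09      ]
```

View pics/wrist2.png

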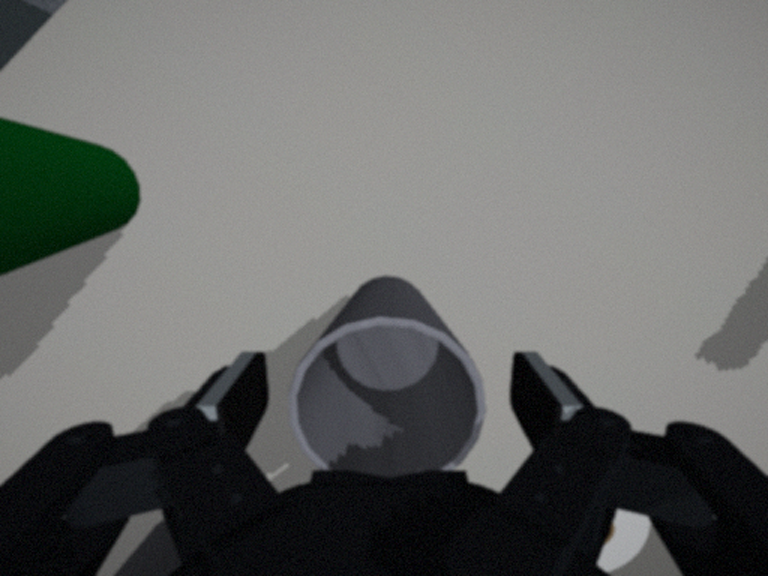

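The cup stands centred between the pads (rim centre about 389,395). Lower 5 mm and close.

```bash
python3 -m jog '5 0 0 0 0 0 85; 0 0 0 0 0 0 45; 0 0 0 0 0 0 45; 0 0 0 0 0 0 45; 0 0 0 0 0 0 45' 35;python3 -m jog '0 0 0 0 0 0 45; 0 0 0 0 0 0 45; 0 0 0 0 0 0 45' 35; python3 -c "
from h import *
print(bot.get_obs()['gripper_width']*85.4)
c=bot.calibration('wrist'); p,d=bot.read_camera('wrist')
cv2.imwrite('pics/wrist3.png',cv2.resize(p[:,:,::-1],(768,576),interpolation=cv2.INTER_CUBIC))
"
```

```text
t: 2.85
eef_pos: [0.4662, 0.3443, 0.0502]
tool_rot: [0.635, -0.31, 0.635, 0.311]
contact_force: [-1.4, 0.2, 6.4]
gripper_width: 0.677
t: 3.15
eef_pos: [0.4662, 0.3444, 0.0502]
tool_rot: [0.635, -0.31, 0.635, 0.311]
contact_force: [-2.1, -0.3, 6.5]
gripper_width: 0.675
57.66759927195606
```

View pics/wrist3.png

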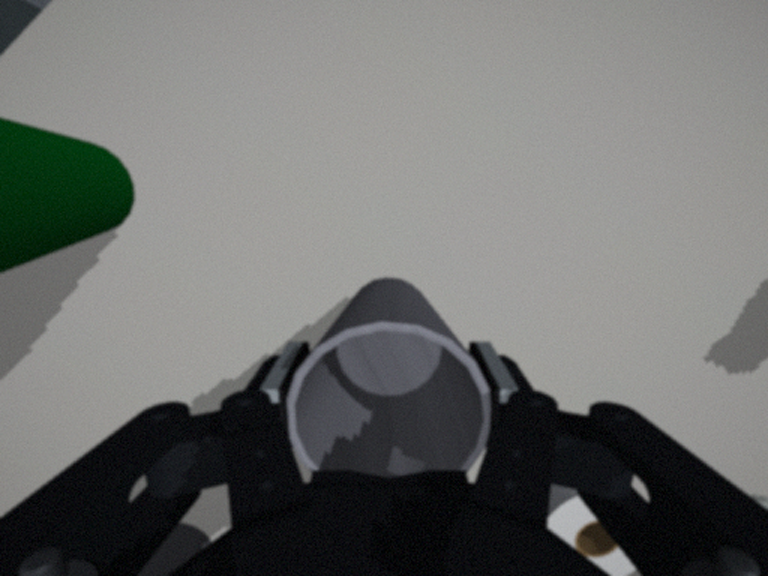

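```bash
python3 -m jog '-25 0 0 0 0 0 45; -35 0 0 0 0 0 45; -40 0 0 0 0 0 45; -40 0 0 0 0 0 45; -20 0 0 0 0 0 45' 35; python3 -c "
from h import *
print(bot.get_obs()['gripper_width']*85.4)
plan([.674,-.244,.21],52,15)
"
```

```text
t: 3.7
eef_pos: [0.4673, 0.3448, 0.2132]
tool_rot: [0.637, -0.31, 0.634, 0.311]
contact_force: [-0.6, 0.2, -1.0]
gripper_width: 0.668
57.08509991302921
cur [0.4673 0.3448 0.2132] yaw 52.08 tilt [-1.e+00 -7.e-04  5.e-03] t 3.7
0.1 -35 -22.5 0 0 0 ;
0.1 -35 -22.5 0 0 0 ;
0.1 -35 -22.5 0 0 0 ;
0.1 -35 -22.5 0 0 0 ;
0.2 -35 -22.5 0 0 0 ;
0.2 -35 -22.5 0 0 0 ;
0.2 -35 -22.5 0 0 0 ;
0.2 -35 -22.5 0 0 0 ;
0.2 -35 -22.5 0 0 0 ;
0.2 -35 -22.5 0 0 0 ;
0.2 -35 -22.5 0 0 0 ;
0.2 -35 -22.5 0 0 0 ;
0.2 -35 -22.5 0 0 0 ;
0.2 -35 -22.5 0 0 0 ;
0.2 -35 -22.5 0 0 0
```

```bash
python3 -m jog '0 -20 -13 0 0 0 45; 0 -35 -22 0 0 0 45; 0 -38 -25 0 0 0 45; 0 -38 -25 0 0 0 45; 0 -38 -25 0 0 0 45' 35; python3 -m jog '0 -38 -25 0 0 0 45; 0 -38 -25 0 0 0 45; 0 -38 -25 0 0 0 45; 0 -38 -25 0 0 0 45; 0 -38 -25 0 0 0 45'; python3 -m jog '0 -38 -25 0 0 0 45; 0 -38 -25 0 0 0 45; 0 -38 -25 0 0 0 45; 0 -35 -22 0 0 0 45; 0 -20 -10 0 0 0 45';  python3 -c "
from h import *
print(bot.get_obs()['gripper_width']*85.4)
plan([.674,-.244,.21],52,2)
"
```

```text
t: 4.2
eef_pos: [0.532, 0.1517, 0.2096]
tool_rot: [0.635, -0.311, 0.635, 0.311]
contact_force: [0.7, -0.7, -1.2]
gripper_width: 0.678
t: 4.7
eef_pos: [0.6051, -0.0636, 0.2095]
tool_rot: [0.635, -0.311, 0.635, 0.311]
contact_force: [0.2, 0.9, -0.0]
gripper_width: 0.672
t: 5.2
eef_pos: [0.672, -0.2552, 0.2093]
tool_rot: [0.635, -0.31, 0.636, 0.308]
contact_force: [0.5, 0.0, 0.1]
gripper_width: 0.68
58.07912967298993
cur [ 0.672  -0.2552  0.2093] yaw 51.85 tilt [-1.     -0.0012 -0.0021] t 5.2
-0.3 2.7 5 -0.01 -0.01 0.01 ;
-0.3 2.7 5 -0.01 -0.01 0.01
```

```bash
python3 -m jog '0 0 0 0 0 0 45; 0 0 0 0 0 0 45; 0 0 0 0 0 0 45'; python3 -c "
from h import *
plan([.674,-.244,.21],52,2)
c=bot.calibration('wrist'); p,d=bot.read_camera('wrist'); np.savez('pics/wrist4.npz',p=p,d=d,T=c['T'])
cv2.imwrite('pics/wrist4.png',cv2.resize(p[:,:,::-1],(768,576),interpolation=cv2.INTER_CUBIC))
X=cloud(p,d,c)
g=[.613,-.199]
m=(np.hypot(X[...,0]-g[0],X[...,1]-g[1])<.045)&(abs(X[...,2]-.116)<.006)&(d>0)
Q=X[m]; print(len(Q))
f2=least_squares(lambda s:np.hypot(Q[:,0]-s[0],Q[:,1]-s[1])-s[2],[*g,.0285],loss='soft_l1',f_scale=.002); print(f2.x)
"
```

```text
t: 5.5
eef_pos: [0.6725, -0.2483, 0.2091]
tool_rot: [0.635, -0.311, 0.635, 0.312]
contact_force: [-0.2, 1.3, -1.2]
gripper_width: 0.676
cur [ 0.6725 -0.2483  0.2091] yaw 52.2 tilt [-1.0e+00  1.2e-03  8.0e-04] t 5.5
-0.4 0.7 2.1 0.02 0 -0.01 ;
-0.5 0.7 2.1 0.02 0 -0.01
1062
[ 0.61502118 -0.19947782  0.02764029]
```

View pics/wrist4.png

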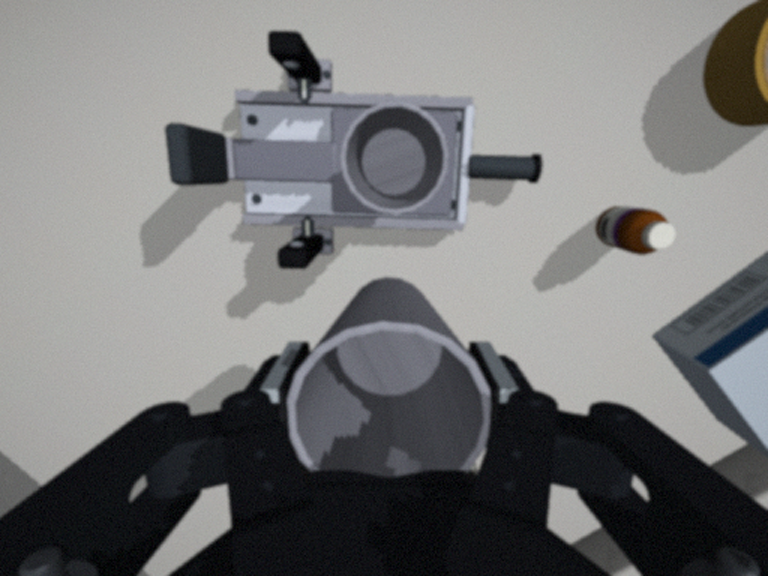

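Run:
```python
from h import *
p,d,c=load("wrist4")
print("low",ray((397/1.5,158.5/1.5),.116,c))
P=lambda u,v,z:np.round(ray((u/1.5,v/1.5),z,c),4)
az=lambda a,b:np.degrees(np.arctan2(b[1]-a[1],b[0]-a[0]))
# bed edges (top height?~.03 side rails)
for a,b,z in (((238,93),(472,100),.03),((240,224),(463,228),.03),((235,138),(333,139),.026),((235,178),(333,181),.026)):
    A,B=P(*a,z),P(*b,z); print(A,B,az(A,B))
cv2.imwrite("pics/w4c.png",cv2.resize(p[0:190,95:375,::-1],(800,543),interpolation=cv2.INTER_CUBIC))
plan([.615,-.1995,.21],52,3)
```

```text
low [ 0.61580463 -0.19830418  0.116     ]
[ 0.5084 -0.258   0.03  ] [ 0.6155 -0.1274  0.03  ] 50.64614883862477
[ 0.5779 -0.3215  0.03  ] [ 0.6872 -0.1856  0.03  ] 51.19139852744285
[ 0.5282 -0.2818  0.026 ] [ 0.5738 -0.2242  0.026 ] 51.63251461513847
[ 0.5494 -0.3018  0.026 ] [ 0.5972 -0.2437  0.026 ] 50.555204235215015
cur [ 0.6726 -0.2481  0.2093] yaw 52.22 tilt [-1.e+00  9.e-04  9.e-04] t 5.55
-0.2 25.1 1 0.01 0 -0 ;
-0.2 25.1 1 0.01 0 -0 ;
-0.2 25.1 1 0.01 0 -0
```

View pics/w4c.png

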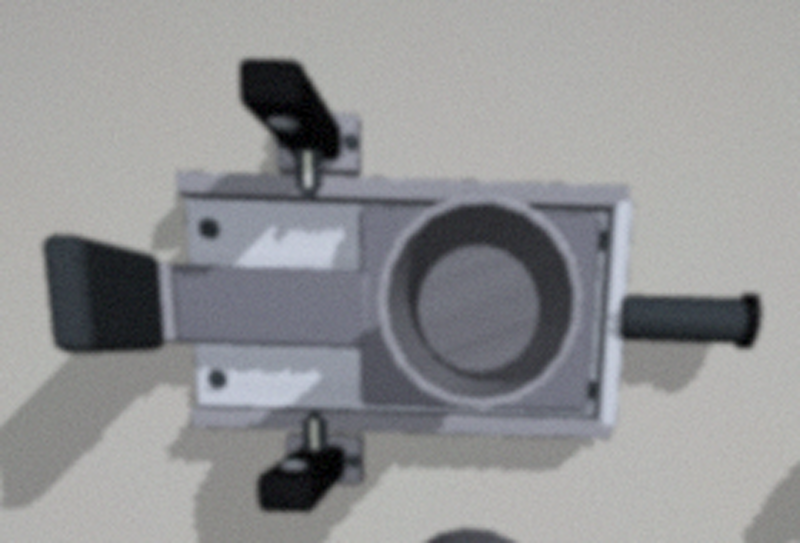

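```bash
python3 -m jog '0 22 1 0 0 0 45; 0 31 1 0 0 0 45; 0 22 1 0 0 0 45; 0 0 0 0 0 0 45; 0 0 0 0 0 0 45'; python3 -m jog '0 0 0 0 0 0 45; 0 0 0 0 0 0 45'; python3 -c "
from h import *
plan([.6153,-.199,.15],51.5,2)"
```

```text
t: 6.05
eef_pos: [0.6155, -0.2003, 0.2099]
tool_rot: [0.635, -0.311, 0.635, 0.311]
contact_force: [-0.0, -0.7, 0.1]
gripper_width: 0.678
t: 6.25
eef_pos: [0.6157, -0.2021, 0.2093]
tool_rot: [0.635, -0.311, 0.635, 0.31]
contact_force: [0.1, 0.4, -1.1]
gripper_width: 0.673
cur [ 0.6157 -0.2021  0.2093] yaw 52.09 tilt [-1.e+00 -5.e-04 -1.e-04] t 6.25
29.7 1.1 1.1 0.05 -0 0 ;
29.7 1.1 1.1 0.05 -0 0
```

```bash
python3 -m jog '0 2 2 0.1 0 0 45; 20 0 0 0 0 0 45; 20 0 0 0 0 0 45; 15 0 0 0 0 0 45; 0 0 0 0 0 0 45'; python3 -m jog '0 0 0 0 0 0 45; 0 0 0 0 0 0 45'; python3 -c "
from h import *
plan([.6153,-.199,.116],51.5,2)
for n in ('wrist','scene'):
  c=bot.calibration(n); p,d=bot.read_camera(n)
  q=p if n=='wrist' else p[170:320,250:450]
  cv2.imwrite('pics/%s5.png'%n,cv2.resize(q[:,:,::-1],(768,576),interpolation=cv2.INTER_CUBIC))
"
```

```text
t: 6.75
eef_pos: [0.6135, -0.1984, 0.1518]
tool_rot: [0.636, -0.306, 0.638, 0.308]
contact_force: [0.1, -0.4, 0.2]
gripper_width: 0.674
t: 6.95
eef_pos: [0.6156, -0.1992, 0.1553]
tool_rot: [0.637, -0.308, 0.636, 0.307]
contact_force: [-0.3, -0.3, -0.7]
gripper_width: 0.675
cur [ 0.6156 -0.1992  0.1553] yaw 51.49 tilt [-1.0e+00 -1.5e-03  6.0e-04] t 6.95
19.7 0.2 -0 -0 0 0.01 ;
19.7 0.2 -0 -0 0 0.01
```

View pics/scene5.png

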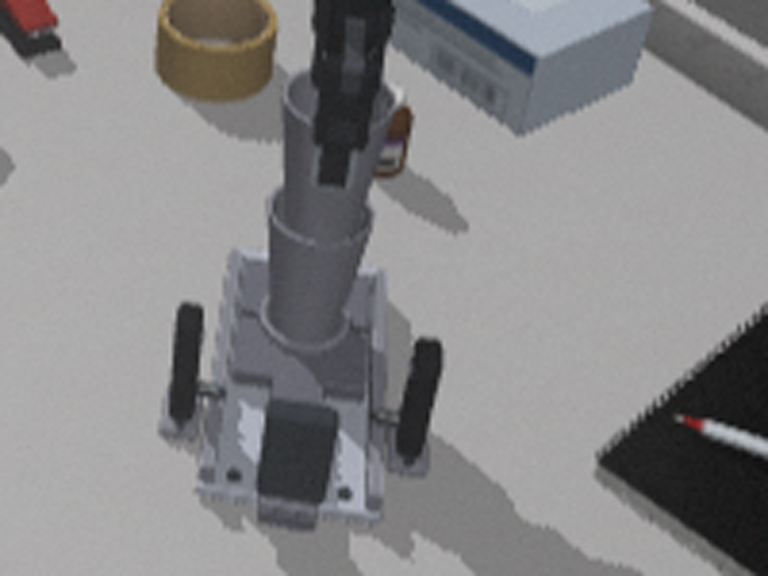

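View pics/wrist5.png

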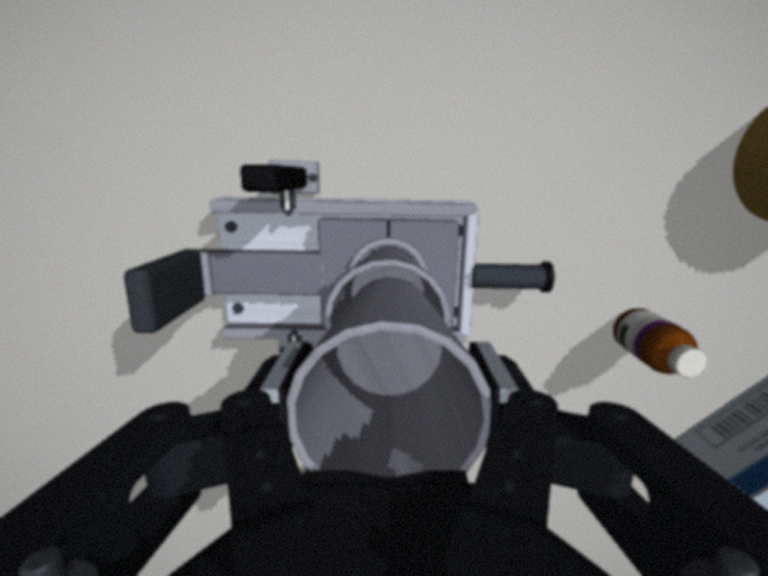

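```bash
python3 -m jog '10 0 0 0 0 0 45; 10 0 0 0 0 0 45; 10 0 0 0 0 0 45; 3 0 0 0 0 0 45; 0 0 0 0 0 0 45'; python3 -m jog '2 0 0 0 0 0 45; 2 0 0 0 0 0 45; 0 0 0 0 0 0 45'
```

```text
t: 7.55
eef_pos: [0.6143, -0.1987, 0.1202]
tool_rot: [0.636, -0.307, 0.637, 0.308]
contact_force: [-0.1, 0.5, -0.9]
gripper_width: 0.678
t: 7.85
eef_pos: [0.6152, -0.1991, 0.1177]
tool_rot: [0.637, -0.307, 0.637, 0.307]
contact_force: [-0.3, -0.2, 1.4]
gripper_width: 0.676
```

```bash
python3 -m jog '1.5 0 0 0 0 0 45; 0 0 0 0 0 0 45'; python3 -m jog '0 0 0 0 0 0 65; 0 0 0 0 0 0 75; 0 0 0 0 0 0 85; 0 0 0 0 0 0 85'; python3 -c "
from h import *
c=bot.calibration('wrist'); p,d=bot.read_camera('wrist')
cv2.imwrite('pics/wrist6.png',cv2.resize(p[:,:,::-1],(768,576),interpolation=cv2.INTER_CUBIC))
"
```

```text
t: 8.05
eef_pos: [0.6157, -0.1994, 0.117]
tool_rot: [0.637, -0.308, 0.636, 0.307]
contact_force: [-1.0, -0.0, 6.5]
gripper_width: 0.673
t: 8.45
eef_pos: [0.6148, -0.1987, 0.1156]
tool_rot: [0.637, -0.307, 0.637, 0.307]
contact_force: [0.0, 0.1, 1.0]
gripper_width: 0.993
```

View pics/wrist6.png

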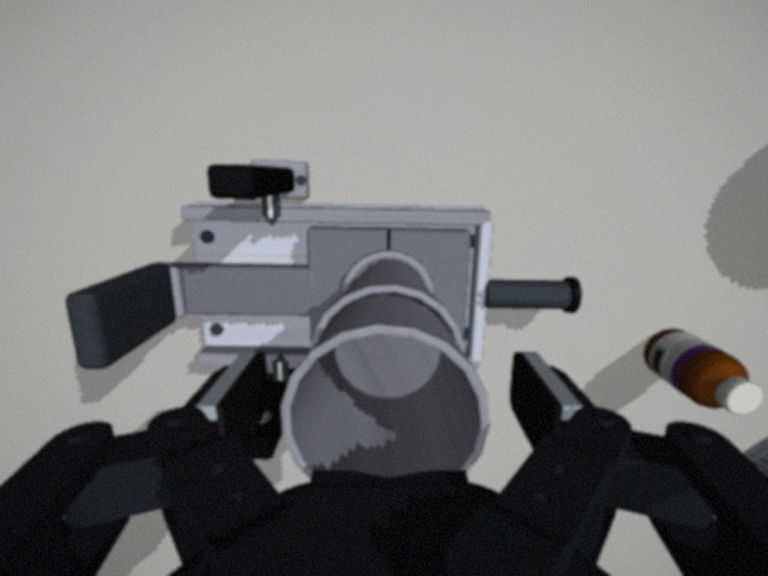

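```bash
python3 -m jog '-15 0 0 0 0 0 85; -30 0 0 0 0 0 85; -35 0 0 0 0 0 85; -20 0 0 0 0 0 85; 0 0 0 0 0 0 85'; python3 -c "
from h import *
plan([.505,.158,.205],51.5,9)
c=bot.calibration('wrist'); p,d=bot.read_camera('wrist'); np.savez('pics/wrist7.npz',p=p,d=d,T=c['T'])
cv2.imwrite('pics/wrist7.png',cv2.resize(p[:,:,::-1],(768,576),interpolation=cv2.INTER_CUBIC))
"
```

```text
t: 9.0
eef_pos: [0.617, -0.1999, 0.2206]
tool_rot: [0.639, -0.309, 0.635, 0.306]
contact_force: [-0.7, -0.5, 0.6]
gripper_width: 0.99
cur [ 0.617  -0.1999  0.2206] yaw 51.48 tilt [-1.     -0.0066  0.0033] t 9.0
1.6 34.5 23.4 -0 0 0.01 ;
1.6 34.5 23.4 -0 0 0.01 ;
1.6 34.5 23.4 -0 0 0.01 ;
1.6 34.5 23.4 -0 0 0.01 ;
1.7 34.5 23.4 -0 0 0.01 ;
1.7 34.5 23.4 -0 0 0.01 ;
1.7 34.5 23.4 -0 0 0.01 ;
1.7 34.5 23.4 -0 0 0.01 ;
1.7 34.5 23.4 -0 0 0.01
```

View pics/wrist7.png

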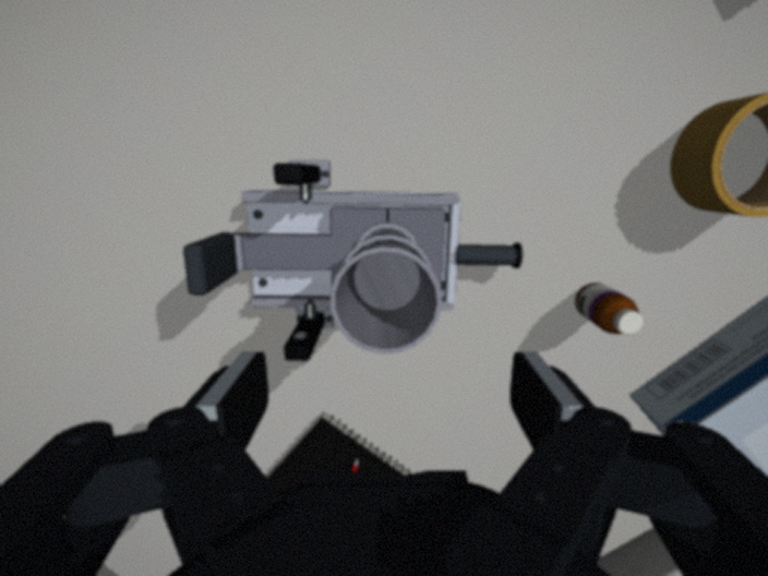

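```bash
python3 -m jog '1 20 14 0 0 0 85; 2 38 25 0 0 0 85; 2 40 27 0 0 0 85; 2 40 27 0 0 0 85; 2 40 27 0 0 0 85'; python3 -m jog '2 40 27 0 0 0 85; 2 40 27 0 0 0 85; 2 35 23 0 0 0 85; 0 18 12 0 0 0 85; 0 0 0 0 0 0 85'; python3 -m jog '0 0 0 0 0 0 85; 0 0 0 0 0 0 85';python3 -c "
from h import *
p,d,c=load('wrist7'); print('top rim',ray((385.5/1.5,298/1.5),.156,c))
plan([.505,.158,.1],51.5,3)
c=bot.calibration('wrist'); p,d=bot.read_camera('wrist'); np.savez('pics/wrist8.npz',p=p,d=d,T=c['T'])
cv2.imwrite('pics/wrist8.png',cv2.resize(p[:,:,::-1],(768,576),interpolation=cv2.INTER_CUBIC))
X=cloud(p,d,c)
g=[.505,.158]
m=(np.hypot(X[...,0]-g[0],X[...,1]-g[1])<.045)&(abs(X[...,2]-.09)<.006)&(d>0)
Q=X[m]; print(len(Q))
f2=least_squares(lambda s:np.hypot(Q[:,0]-s[0],Q[:,1]-s[1])-s[2],[*g,.0285],loss='soft_l1',f_scale=.002); print(f2.x)
"
```

```text
t: 9.55
eef_pos: [0.5487, 0.0075, 0.2059]
tool_rot: [0.636, -0.307, 0.637, 0.307]
contact_force: [1.8, 0.6, -0.0]
gripper_width: 0.993
t: 10.05
eef_pos: [0.4995, 0.1623, 0.1999]
tool_rot: [0.635, -0.309, 0.636, 0.31]
contact_force: [-0.5, -0.0, 1.0]
gripper_width: 0.995
t: 10.25
eef_pos: [0.5018, 0.1566, 0.2005]
tool_rot: [0.637, -0.307, 0.637, 0.306]
contact_force: [-0.8, -0.4, 0.1]
gripper_width: 0.992
top rim [ 0.61333577 -0.19875682  0.156     ]
cur [0.5018 0.1566 0.2005] yaw 51.37 tilt [-1.e+00 -3.e-04 -9.e-04] t 10.25
33.5 -0.5 1.1 -0.01 -0 0 ;
33.5 -0.5 1 -0.01 -0 0 ;
33.5 -0.5 1 -0.01 -0 0
715
[0.50588298 0.15781084 0.02775095]
```

View pics/wrist8.png

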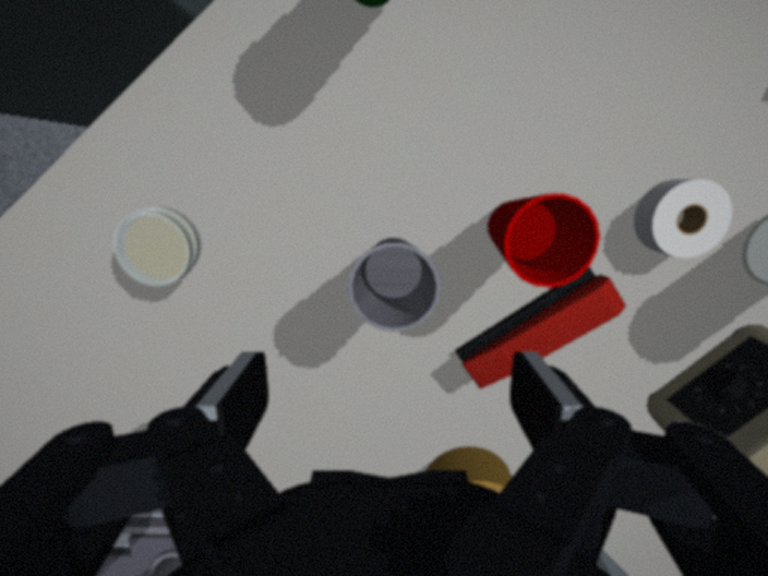

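```bash
python3 -c "
from h import *
p,d,c=load('wrist8'); print(ray((395/1.5,286/1.5),.09,c))
plan([.5057,.1583,.11],51.5,3)"; python3 -m jog '0 -1 4 0 0 0 78; 30 0 0 0 0 0 78; 30 0 0 0 0 0 78; 25 0 0 0 0 0 78; 0 0 0 0 0 0 78'; python3 -m jog '0 0 0 0 0 0 78; 0 0 0 0 0 0 78'; python3 -c "
from h import *
plan([.5057,.1583,.05],51.5,3)
c=bot.calibration('wrist'); p,d=bot.read_camera('wrist'); np.savez('pics/wrist9.npz',p=p,d=d,T=c['T'])
cv2.imwrite('pics/wrist9.png',cv2.resize(p[:,:,::-1],(768,576),interpolation=cv2.INTER_CUBIC))
"
```

```text
[0.50580268 0.15855461 0.09      ]
cur [0.5019 0.1565 0.2006] yaw 51.35 tilt [-1.e+00 -3.e-04 -7.e-04] t 10.3
30.2 -0.6 1.3 -0.01 -0 0 ;
30.2 -0.6 1.3 -0.01 -0 0 ;
30.2 -0.6 1.2 -0.01 -0 0
t: 10.8
eef_pos: [0.503, 0.1593, 0.1129]
tool_rot: [0.635, -0.307, 0.639, 0.307]
contact_force: [0.1, -0.5, -0.3]
gripper_width: 0.916
t: 11.0
eef_pos: [0.5061, 0.1609, 0.1172]
tool_rot: [0.638, -0.307, 0.636, 0.307]
contact_force: [-0.2, -0.2, 1.0]
gripper_width: 0.913
cur [0.5061 0.1609 0.1172] yaw 51.47 tilt [-1.     -0.0011  0.0021] t 11.0
22.4 -0.4 -0.8 -0 0.01 0 ;
22.4 -0.4 -0.8 -0 0.01 0 ;
22.4 -0.4 -0.8 -0 0.01 0
```

View pics/wrist9.png

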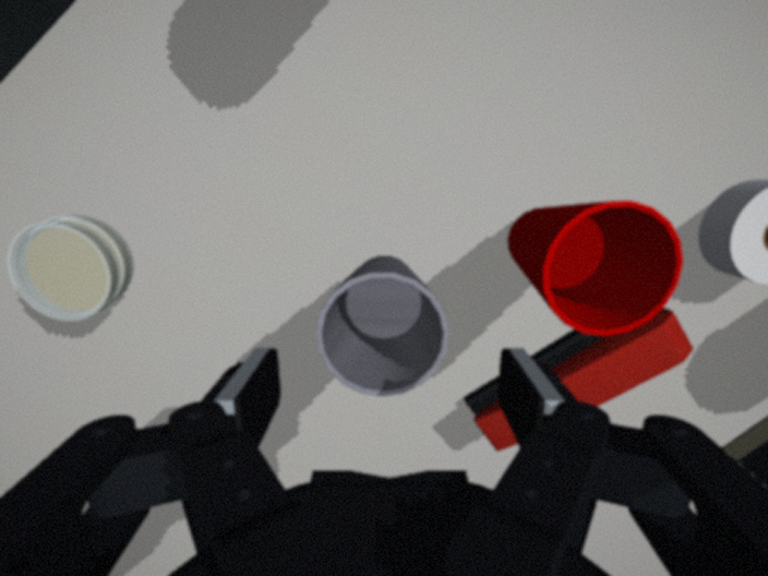

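```bash
python3 -m jog '15 -1 -2.4 0 0 0 78; 20 0 0 0 0 0 78; 20 0 0 0 0 0 78; 10 0 0 0 0 0 78; 0 0 0 0 0 0 78'; python3 -m jog '0 0 0 0 0 0 78; 0 0 0 0 0 0 78'; python3 -c "
from h import *
plan([.5057,.1583,.05],51.5,1)
c=bot.calibration('wrist'); p,d=bot.read_camera('wrist')
cv2.imwrite('pics/wrist10.png',cv2.resize(p[:,:,::-1],(768,576),interpolation=cv2.INTER_CUBIC))
"
```

```text
t: 11.55
eef_pos: [0.5039, 0.1583, 0.0505]
tool_rot: [0.637, -0.307, 0.637, 0.307]
contact_force: [-0.4, 0.6, 0.7]
gripper_width: 0.915
t: 11.75
eef_pos: [0.505, 0.1586, 0.0519]
tool_rot: [0.638, -0.307, 0.636, 0.307]
contact_force: [-0.2, -0.3, -0.5]
gripper_width: 0.914
cur [0.505  0.1586 0.0519] yaw 51.5 tilt [-1.0e+00 -8.0e-04  1.8e-03] t 11.75
1.9 -0.8 0.2 -0 0.02 0.01
```

View pics/wrist10.png

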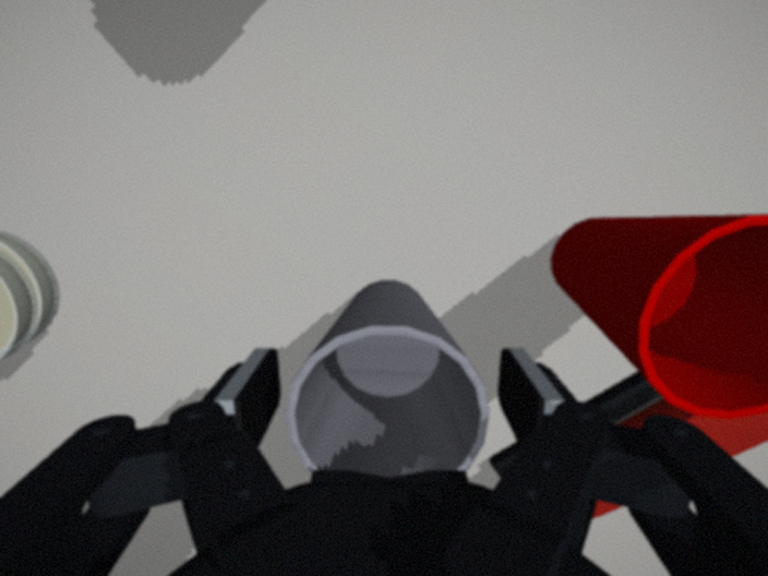

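```bash
python3 -m jog '2 -.8 0 0 0 0 78; 0 0 0 0 0 0 45; 0 0 0 0 0 0 45; 0 0 0 0 0 0 45; 0 0 0 0 0 0 45' 35;python3 -m jog '0 0 0 0 0 0 45; 0 0 0 0 0 0 45' 35; python3 -m jog '-25 0 0 0 0 0 45; -40 0 0 0 0 0 45; -45 0 0 0 0 0 45; -45 0 0 0 0 0 45; -35 0 0 0 0 0 45' 35; python3 -c "
from h import *
plan([.674,-.244,.242],51.5,12)
"
```

```text
t: 12.3
eef_pos: [0.505, 0.1578, 0.0493]
tool_rot: [0.637, -0.307, 0.637, 0.307]
contact_force: [-0.7, 0.2, 5.4]
gripper_width: 0.671
t: 12.5
eef_pos: [0.505, 0.1578, 0.0493]
tool_rot: [0.637, -0.307, 0.637, 0.307]
contact_force: [-0.9, -0.4, 5.0]
gripper_width: 0.673
t: 13.0
eef_pos: [0.5051, 0.1578, 0.2416]
tool_rot: [0.638, -0.307, 0.636, 0.307]
contact_force: [1.0, 0.1, -1.1]
gripper_width: 0.669
cur [0.5051 0.1578 0.2416] yaw 51.49 tilt [-1.0e+00 -9.0e-04  1.9e-03] t 13.0
-0 -31.9 -17.4 -0 0 0 ;
-0 -31.9 -17.4 -0 0 0 ;
-0 -31.9 -17.4 -0 0 0 ;
-0 -31.9 -17.4 -0 0 0 ;
-0 -31.9 -17.4 -0 0 0 ;
-0 -31.9 -17.4 -0 0 0 ;
-0 -31.9 -17.4 -0 0 0 ;
-0 -31.9 -17.4 -0 0 0 ;
-0 -31.9 -17.4 -0 0 0 ;
-0 -31.9 -17.4 -0 0 0 ;
-0 -31.9 -17.4 -0 0 0 ;
-0 -31.9 -17.4 -0 0 0
```

```bash
python3 -m jog '0 -16 -9 0 0 0 45; 0 -32 -17 0 0 0 45; 0 -36 -20 0 0 0 45; 0 -36 -20 0 0 0 45; 0 -36 -20 0 0 0 45' 35; python3 -m jog '0 -36 -20 0 0 0 45; 0 -36 -20 0 0 0 45; 0 -36 -20 0 0 0 45; 0 -36 -20 0 0 0 45; 0 -36 -20 0 0 0 45'; python3 -m jog '0 -32 -16 0 0 0 45; 0 -16 -7 0 0 0 45; 0 0 0 0 0 0 45; 0 0 0 0 0 0 45; 0 0 0 0 0 0 45';  python3 -c "
from h import *
plan([.674,-.244,.242],51.5,1)
c=bot.calibration('wrist'); p,d=bot.read_camera('wrist'); np.savez('pics/wrist11.npz',p=p,d=d,T=c['T'])
cv2.imwrite('pics/wrist11.png',cv2.resize(p[:,:,::-1],(768,576),interpolation=cv2.INTER_CUBIC))
X=cloud(p,d,c)
g=[.615,-.199]
m=(np.hypot(X[...,0]-g[0],X[...,1]-g[1])<.045)&(abs(X[...,2]-.156)<.006)&(d>0)
Q=X[m]; print(len(Q))
f2=least_squares(lambda s:np.hypot(Q[:,0]-s[0],Q[:,1]-s[1])-s[2],[*g,.0285],loss='soft_l1',f_scale=.002); print(f2.x,np.percentile(Q[:,2],[5,50,95]))
"
```

```text
t: 13.5
eef_pos: [0.5735, -0.008, 0.2388]
tool_rot: [0.637, -0.307, 0.637, 0.307]
contact_force: [0.4, 1.0, -0.4]
gripper_width: 0.668
t: 14.0
eef_pos: [0.6522, -0.1983, 0.2385]
tool_rot: [0.637, -0.307, 0.637, 0.308]
contact_force: [0.7, -0.8, -0.2]
gripper_width: 0.674
t: 14.5
eef_pos: [0.6751, -0.2429, 0.2386]
tool_rot: [0.637, -0.307, 0.637, 0.308]
contact_force: [0.0, 0.9, -0.4]
gripper_width: 0.67
cur [ 0.6751 -0.2429  0.2386] yaw 51.61 tilt [-1.0e+00  1.2e-03  8.0e-04] t 14.5
-3.4 0.2 -1.6 0.02 0.01 -0.01
1205
[ 0.61494694 -0.19977263  0.02755825] [0.15110549 0.15584035 0.15728043]
```

View pics/wrist11.png

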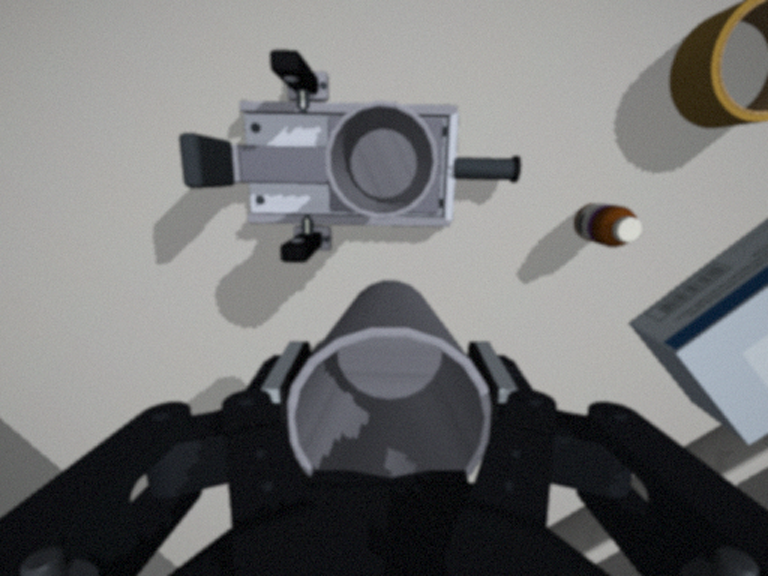

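```bash
python3 -c "
from h import *
p,d,c=load('wrist11'); print(ray((382/1.5,159/1.5),.156,c))
plan([.615,-.1993,.238],51.5,3)"
```

```text
Traceback (most recent call last):
  File "h.py", line 16, in load
    f=np.load(f"pics/{n}.npz"); c=bot.calibration(n[:-1]);
                                  ~~~~~~~~~~~~~~~^^^^^^^^
ValueError: cameras: scene, top, wrist
```

```bash
sed -i 's/n\[:-1\]/n.rstrip("0123456789")/' h.py; python3 -c "
from h import *
p,d,c=load('wrist11'); print(ray((382/1.5,159/1.5),.156,c))
plan([.615,-.1993,.238],51.5,3)"
```

```text
[ 0.61437753 -0.19909002  0.156     ]
cur [ 0.6752 -0.2428  0.2387] yaw 51.62 tilt [-1.e+00  1.e-03  8.e-04] t 14.55
0.3 24.7 -1.1 0.01 0 -0 ;
0.3 24.7 -1.1 0.01 0 -0 ;
0.2 24.7 -1.1 0.01 0 -0
```

```bash
python3 -m jog '0 20 -1 0 0 0 45; 0 34 -1 0 0 0 45; 0 20 -1 0 0 0 45; 0 0 0 0 0 0 45; 0 0 0 0 0 0 45'; python3 -m jog '0 0 0 0 0 0 45; 0 0 0 0 0 0 45'; python3 -c "
from h import *
plan([.615,-.1993,.2],51.5,3)"
```

```text
t: 15.05
eef_pos: [0.6157, -0.2, 0.2394]
tool_rot: [0.637, -0.308, 0.636, 0.308]
contact_force: [0.4, 0.5, -0.2]
gripper_width: 0.67
t: 15.25
eef_pos: [0.6159, -0.2014, 0.2388]
tool_rot: [0.637, -0.307, 0.637, 0.307]
contact_force: [-0.8, 0.4, -0.3]
gripper_width: 0.676
cur [ 0.6159 -0.2014  0.2388] yaw 51.49 tilt [-1.e+00 -5.e-04 -2.e-04] t 15.25
12.9 0.7 0.4 -0 -0 0 ;
12.9 0.7 0.4 -0 -0 0 ;
12.9 0.7 0.4 -0 -0 0
```

```bash
python3 -m jog '10 2 1.2 0 0 0 45; 15 0 0 0 0 0 45; 15 0 0 0 0 0 45; 0 0 0 0 0 0 45; 0 0 0 0 0 0 45'; python3 -m jog '0 0 0 0 0 0 45'; python3 -c "
from h import *
plan([.615,-.1993,.158],51.5,3)
for n in ('wrist','scene'):
  c=bot.calibration(n); p,d=bot.read_camera(n)
  q=p if n=='wrist' else p[170:320,250:450]
  cv2.imwrite('pics/%s12.png'%n,cv2.resize(q[:,:,::-1],(768,576),interpolation=cv2.INTER_CUBIC))
"
```

```text
t: 15.75
eef_pos: [0.6142, -0.1989, 0.1978]
tool_rot: [0.636, -0.307, 0.637, 0.307]
contact_force: [-1.0, 0.7, 0.0]
gripper_width: 0.673
t: 15.85
eef_pos: [0.6149, -0.1991, 0.1991]
tool_rot: [0.637, -0.307, 0.637, 0.307]
contact_force: [-0.4, 1.0, -0.3]
gripper_width: 0.672
cur [ 0.6149 -0.1991  0.1991] yaw 51.49 tilt [-1.e+00 -6.e-04  1.e-04] t 15.85
13.7 -0.1 -0 -0 0 0 ;
13.7 -0.1 -0 -0 0 0 ;
13.7 -0.1 -0 -0 0 0
```

View pics/scene12.png

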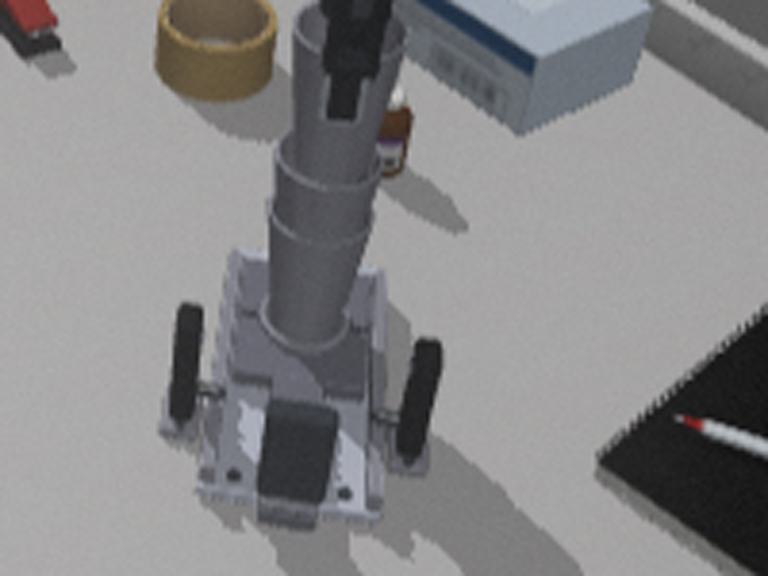

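View pics/wrist12.png

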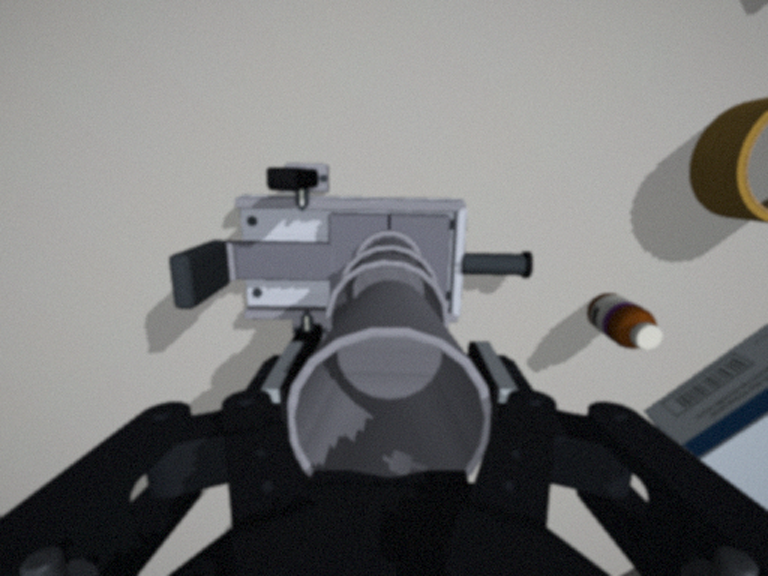

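```bash
python3 -m jog '10 0 0 0 0 0 45; 12 0 0 0 0 0 45; 10 0 0 0 0 0 45; 5 0 0 0 0 0 45; 0 0 0 0 0 0 45'; python3 -m jog '2 0 0 0 0 0 45; 2 0 0 0 0 0 45; 0 0 0 0 0 0 45'
```

```text
t: 16.45
eef_pos: [0.6138, -0.1987, 0.1604]
tool_rot: [0.636, -0.307, 0.638, 0.308]
contact_force: [0.1, -0.1, -0.3]
gripper_width: 0.672
t: 16.75
eef_pos: [0.6147, -0.1989, 0.1579]
tool_rot: [0.637, -0.307, 0.637, 0.307]
contact_force: [-0.6, -0.5, -1.1]
gripper_width: 0.668
```

```bash
python3 -m jog '1.5 0 0 0 0 0 45; 0 0 0 0 0 0 45'
```

```text
t: 16.95
eef_pos: [0.615, -0.1991, 0.1569]
tool_rot: [0.637, -0.307, 0.637, 0.307]
contact_force: [0.1, 1.3, 2.5]
gripper_width: 0.674
```

```bash
python3 -m jog '0.7 0 0 0 0 0 45; 0 0 0 0 0 0 45'; python3 -m jog '0 0 0 0 0 0 65; 0 0 0 0 0 0 75; 0 0 0 0 0 0 85; 0 0 0 0 0 0 85; 0 0 0 0 0 0 85'; python3 -m jog '-15 0 0 0 0 0 85; -30 0 0 0 0 0 85; -35 0 0 0 0 0 85; -20 0 0 0 0 0 85; 0 0 0 0 0 0 85'; python3 -m jog '0 0 0 0 0 0 85'; python3 -c "
from h import *
for n in ('wrist','scene'):
  c=bot.calibration(n); p,d=bot.read_camera(n); np.savez('pics/%s13.npz'%n,p=p,d=d,T=c['T'])
  q=p if n=='wrist' else p[170:320,250:450]
  cv2.imwrite('pics/%s13.png'%n,cv2.resize(q[:,:,::-1],(768,576),interpolation=cv2.INTER_CUBIC))
  X=cloud(p,d,c)
  g=[.615,-.199]
  m=(np.hypot(X[...,0]-g[0],X[...,1]-g[1])<.045)&(abs(X[...,2]-.196)<.008)&(d>0)
  Q=X[m]; print(len(Q))
  f2=least_squares(lambda s:np.hypot(Q[:,0]-s[0],Q[:,1]-s[1])-s[2],[*g,.0285],loss='soft_l1',f_scale=.002); print(f2.x,np.percentile(Q[:,2],[5,50,95]))
"
```

```text
t: 17.15
eef_pos: [0.6152, -0.1992, 0.1565]
tool_rot: [0.637, -0.308, 0.636, 0.307]
contact_force: [-0.9, -0.2, 5.3]
gripper_width: 0.672
t: 17.65
eef_pos: [0.6145, -0.1988, 0.1554]
tool_rot: [0.637, -0.307, 0.637, 0.307]
contact_force: [-0.5, 0.8, 0.3]
gripper_width: 0.995
t: 18.15
eef_pos: [0.6166, -0.2, 0.2605]
tool_rot: [0.639, -0.309, 0.635, 0.305]
contact_force: [-0.3, -0.6, 0.2]
gripper_width: 0.995
t: 18.25
eef_pos: [0.6147, -0.1989, 0.2565]
tool_rot: [0.637, -0.307, 0.636, 0.307]
contact_force: [-0.3, -0.1, -0.1]
gripper_width: 0.995
1319
[ 0.61373625 -0.19941975  0.02756079] [0.18905285 0.19604294 0.19759628]
247
[ 0.61392442 -0.2023911   0.02790754] [0.18878316 0.19393147 0.19750163]
```

View pics/scene13.png

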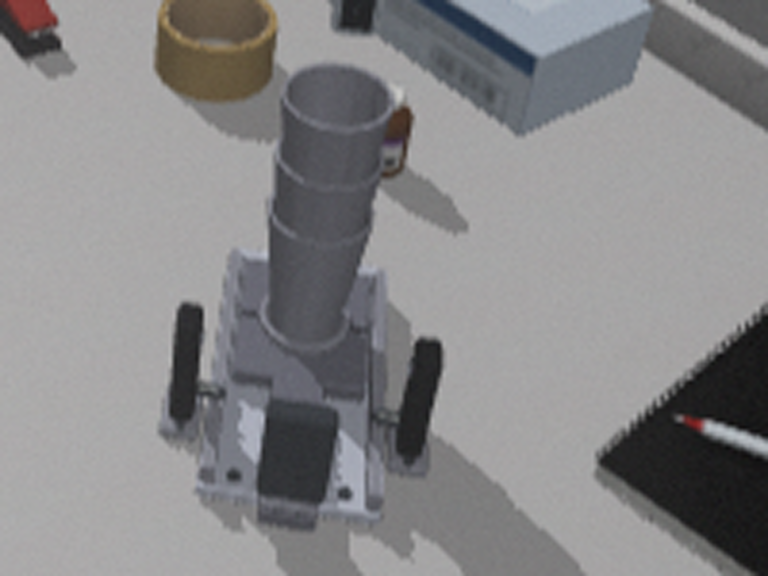

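View pics/wrist13.png

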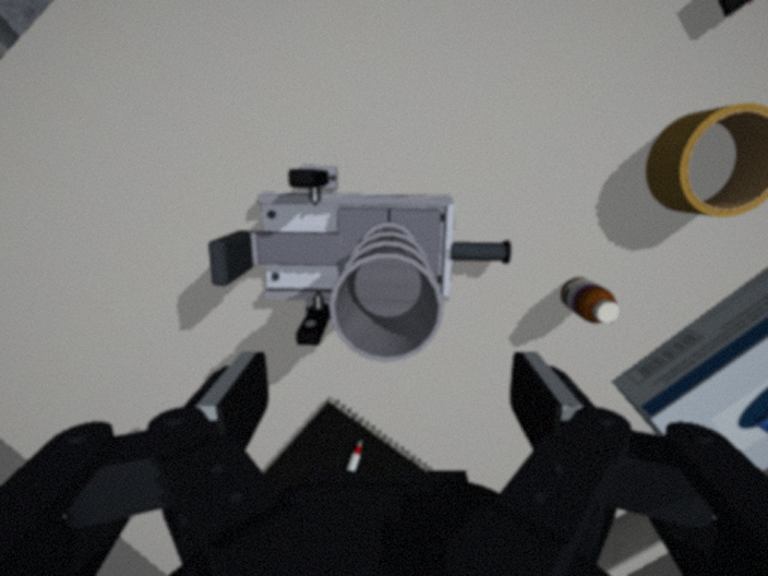

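```bash
python3 -c "
from h import *
for n,x0,y0 in (('wrist4',160,10),('wrist11',150,20),('wrist13',160,100)):
  p=np.load(f'pics/{n}.npz')['p'][y0:y0+140,x0:x0+160,::-1]
  cv2.imwrite(f'pics/z_{n}.png',cv2.resize(p,(640,560),interpolation=cv2.INTER_CUBIC))
"
```

```text
(no output)
```

View pics/z_wrist4.png

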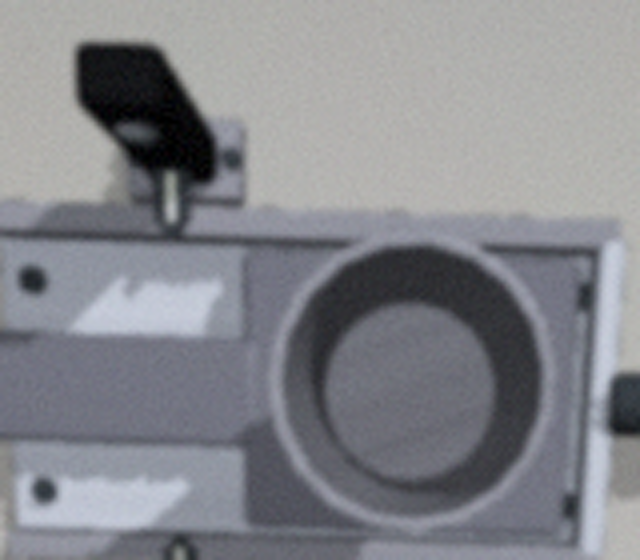

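View pics/z_wrist11.png

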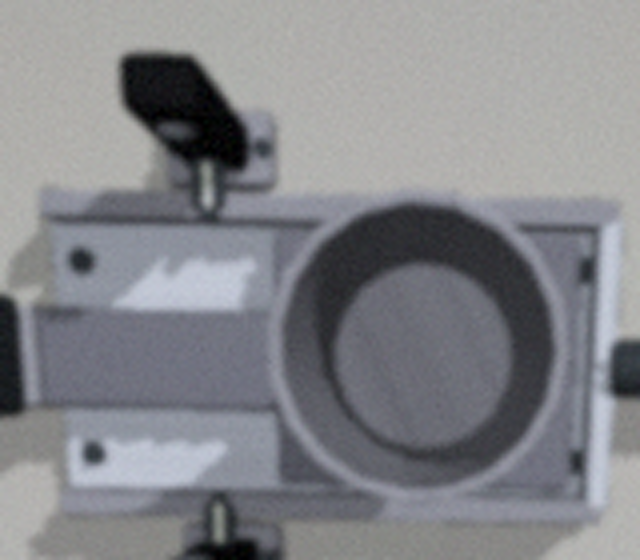

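View pics/z_wrist13.png

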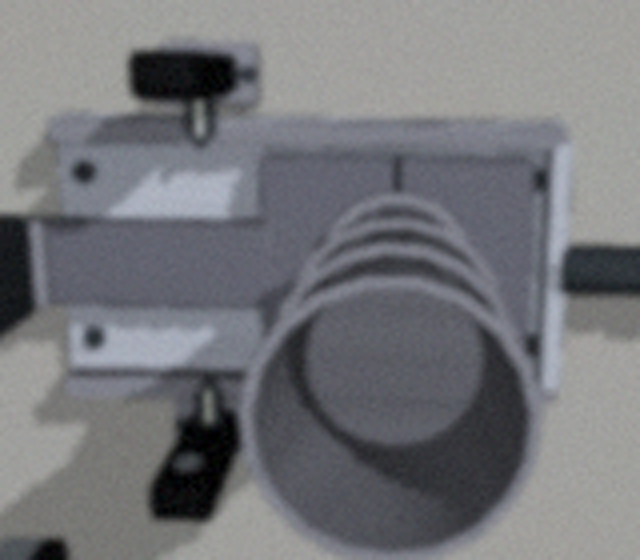

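Run:
```python
from h import *
obs={'wrist4':((160,10),{'U':(171,235),'L':(179,540)}),'wrist11':((150,20),{'U':(208,214),'L':(220,500)}),'wrist13':((160,100),{'U':(202,141),'L':(208,390)})}
cal={n:load(n)[2] for n in obs}
nat=lambda o,uv:((uv[0]+.5)/4-.5+o[0],(uv[1]+.5)/4-.5+o[1])
T={}
for k in 'UL':
    f=least_squares(lambda P:np.concatenate([proj(P,cal[n])-nat(*[obs[n][0],obs[n][1][k]]) for n in obs]),[.58,-.25,.03])
    T[k]=f.x; print(k,f.x,np.round(f.fun,2))
c=cal['wrist13']
L=ray(nat((160,100),(398,172)),.026,c); L2=ray(nat((160,100),(398,157)),.026,c); print("line",L,L2)
for z in (.026,.03,.034,.04):
  for n in obs:
    A=[ray(nat(obs[n][0],obs[n][1][k]),z,cal[n]) for k in 'UL']; print(z,n,np.round(A[0],4),np.round(A[1],4),"mid",np.round((A[0]+A[1])/2,4)[:2],"perp",np.degrees(np.arctan2(*(A[1]-A[0])[[1,0]]))+90, np.linalg.norm(A[0]-A[1]))
```

```text
U [ 0.53991053 -0.22467454  0.02188637] [ 0.28 -0.58  0.16  0.64 -0.51  0.  ]
L [ 0.60634663 -0.2756799   0.0358807 ] [ 0.2   0.37 -0.37 -0.37  0.17 -0.04]
line [ 0.5894652  -0.17839793  0.026     ] [ 0.58556217 -0.1752964   0.026     ]
0.026 wrist4 [ 0.5412 -0.2251  0.026 ] [ 0.6055 -0.2777  0.026 ] mid [ 0.5733 -0.2514] perp 50.69985773797682 0.08307481507201916
0.026 wrist11 [ 0.5402 -0.2241  0.026 ] [ 0.6065 -0.2777  0.026 ] mid [ 0.5734 -0.2509] perp 51.027490241349724 0.0852939213483754
0.026 wrist13 [ 0.5406 -0.2234  0.026 ] [ 0.6074 -0.2791  0.026 ] mid [ 0.574  -0.2513] perp 50.18925282854524 0.08703396785156647
0.03 wrist4 [ 0.5421 -0.2249  0.03  ] [ 0.6056 -0.2769  0.03  ] mid [ 0.5739 -0.2509] perp 50.69985773797687 0.08205378620475488
0.03 wrist11 [ 0.5411 -0.2238  0.03  ] [ 0.6067 -0.2769  0.03  ] mid [ 0.5739 -0.2504] perp 51.02749024134968 0.08433268291912328
0.03 wrist13 [ 0.5408 -0.2227  0.03  ] [ 0.6069 -0.2778  0.03  ] mid [ 0.5739 -0.2503] perp 50.18925282854518 0.08609989837547391
0.034 wrist4 [ 0.5431 -0.2247  0.034 ] [ 0.6058 -0.276   0.034 ] mid [ 0.5745 -0.2503] perp 50.69985773797683 0.08103275733749056
0.034 wrist11 [ 0.5421 -0.2236  0.034 ] [ 0.6069 -0.276   0.034 ] mid [ 0.5745 -0.2498] perp 51.02749024134967 0.0833714444898711
0.034 wrist13 [ 0.541 -0.222  0.034] [ 0.6065 -0.2765  0.034 ] mid [ 0.5738 -0.2493] perp 50.18925282854524 0.08516582889938148
0.04 wrist4 [ 0.5446 -0.2243  0.04  ] [ 0.6061 -0.2747  0.04  ] mid [ 0.5753 -0.2495] perp 50.69985773797686 0.0795012140365941
0.04 wrist11 [ 0.5435 -0.2232  0.04  ] [ 0.6072 -0.2747  0.04  ] mid [ 0.5753 -0.249 ] perp 51.02749024134966 0.08192958684599298
0.04 wrist13 [ 0.5414 -0.2209  0.04  ] [ 0.6057 -0.2746  0.04  ] mid [ 0.5736 -0.2477] perp 50.18925282854525 0.08376472468524274
```

```bash
python3 -c "
from h import *
plan([.5335,-.2995,.22],51,4)"; python3 -m jog '0 0 -15 0 0 0 85; 0 0 -30 0 0 0 75; 0 0 -35 -.03 0 0 60; 0 0 -30 -.03 0 0 50; 0 0 -15 0 0 0 50';  python3 -m jog '20 0 0 0 0 0 50; 30 0 0 0 0 0 50; 20 0 0 0 0 0 50; 0 0 0 0 0 0 50;0 0 0 0 0 0 50'; python3 -c "
from h import *
plan([.5335,-.2995,.12],51,4)
c=bot.calibration('wrist'); p,d=bot.read_camera('wrist'); np.savez('pics/wrist14.npz',p=p,d=d,T=c['T'])
cv2.imwrite('pics/wrist14.png',cv2.resize(p[:,:,::-1],(768,576),interpolation=cv2.INTER_CUBIC))
"
```

```text
cur [ 0.614  -0.1986  0.2548] yaw 51.51 tilt [-1.0e+00  1.5e-03 -6.0e-04] t 18.35
8.7 0 -32.3 0.02 -0 -0 ;
8.7 -0 -32.3 0.02 -0 -0 ;
8.7 -0.1 -32.3 0.02 -0 -0 ;
8.7 -0.2 -32.3 0.02 -0 -0
t: 18.85
eef_pos: [0.5334, -0.3004, 0.2551]
tool_rot: [0.636, -0.308, 0.637, 0.308]
contact_force: [0.0, -0.2, -0.7]
gripper_width: 0.586
t: 19.35
eef_pos: [0.5369, -0.2968, 0.1856]
tool_rot: [0.636, -0.309, 0.636, 0.309]
contact_force: [0.0, -0.5, 0.3]
gripper_width: 0.584
cur [ 0.5369 -0.2968  0.1856] yaw 51.87 tilt [-1.e+00  7.e-04 -3.e-04] t 19.35
16.4 0.2 -1.1 0.04 -0 -0 ;
16.4 0.2 -1.1 0.04 -0 -0 ;
16.4 0.2 -1.1 0.04 -0 -0 ;
16.4 0.2 -1.1 0.04 -0 -0
```

View pics/wrist14.png

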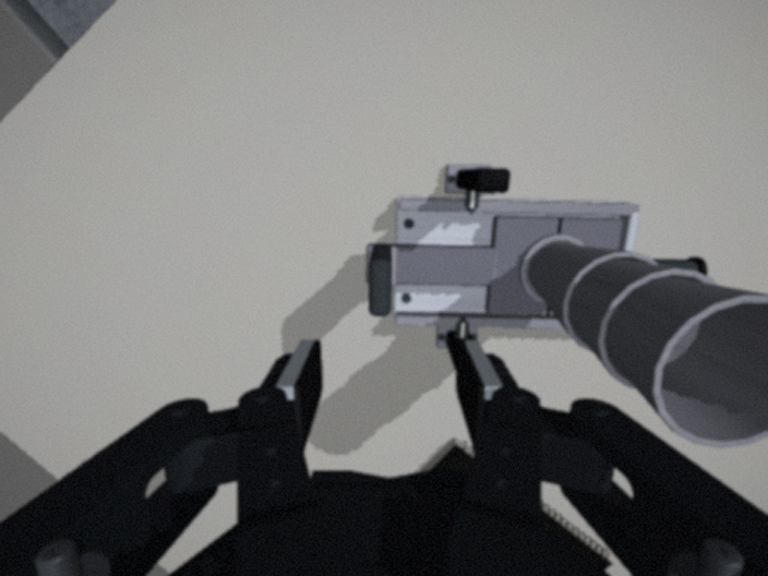

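```bash
python3 -c "
from h import *
p,d,c=load('wrist14'); cv2.imwrite('pics/z14.png',cv2.resize(p[150:230,230:330,::-1],(800,640),interpolation=cv2.INTER_CUBIC)[:600])
T=ray((381/1.5,280/1.5),.095,c); print(T)
A,B=ray((380/1.5,244/1.5),.095,c),ray((380/1.5,316/1.5),.095,c); print(A,B,np.linalg.norm(A-B))
print(np.round(np.median(cloud(p,d,c)[180:195,250:258].reshape(-1,3),axis=0),4))
"
```

```text
[ 0.52849329 -0.29581468  0.095     ]
[ 0.51144465 -0.28303861  0.095     ] [ 0.54564008 -0.31016785  0.095     ] 0.043650003131483775
[ 0.5286 -0.2964  0.0946]
```

View pics/z14.png

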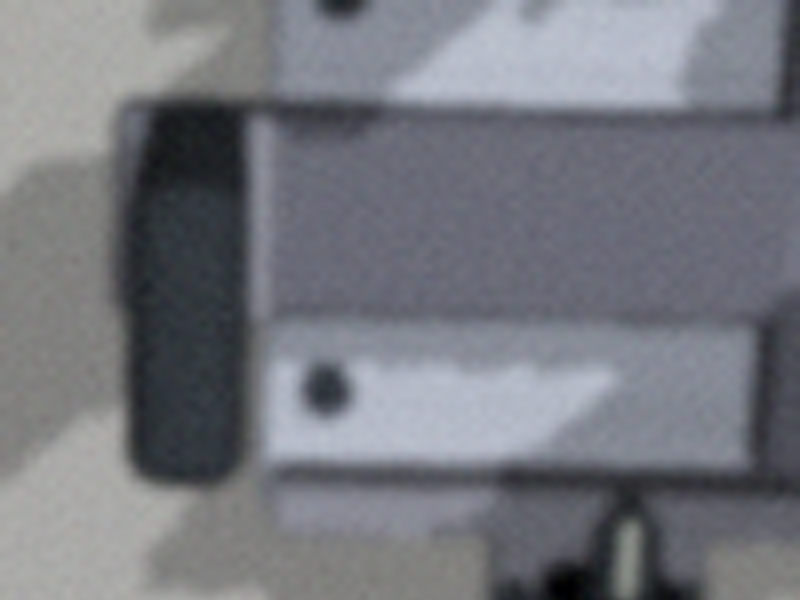

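```bash
python3 -c "
from h import *
p,d,c=load('wrist14'); T=ray((253,191.4),.095,c); print(T)
plan([T[0],T[1],.10],51,4)
"
```

```text
[ 0.53133499 -0.29919538  0.095     ]
cur [ 0.5374 -0.2971  0.1864] yaw 51.87 tilt [-1.e+00 -1.e-03  2.e-04] t 19.4
21.6 0.9 -1.4 0.04 0 0 ;
21.6 0.9 -1.4 0.04 0 0 ;
21.6 0.9 -1.4 0.04 0 0 ;
21.6 0.9 -1.4 0.04 0 0
```

```bash
python3 -m jog '0 2.8 -5.2 .14 0 0 50; 25 0 0 0 0 0 50; 30 0 0 0 0 0 50; 20 0 0 0 0 0 50; 0 0 0 0 0 0 50';  python3 -m jog '0 0 0 0 0 0 50; 0 0 0 0 0 0 50'; python3 -c "
from h import *
plan([.532,-.2997,.05],51,4)
c=bot.calibration('wrist'); p,d=bot.read_camera('wrist'); np.savez('pics/wrist15.npz',p=p,d=d,T=c['T'])
cv2.imwrite('pics/wrist15.png',cv2.resize(p[:,:,::-1],(768,576),interpolation=cv2.INTER_CUBIC))
"
```

```text
t: 19.9
eef_pos: [0.53, -0.2985, 0.109]
tool_rot: [0.637, -0.303, 0.639, 0.305]
contact_force: [1.0, -0.1, -0.1]
gripper_width: 0.585
t: 20.1
eef_pos: [0.5325, -0.3, 0.1125]
tool_rot: [0.639, -0.305, 0.638, 0.304]
contact_force: [-0.1, 0.3, 0.3]
gripper_width: 0.583
cur [ 0.5325 -0.3     0.1125] yaw 51.0 tilt [-1.0e+00 -2.8e-03  8.0e-04] t 20.1
15.6 0.2 -0 -0 0 0.01 ;
15.6 0.2 -0 -0 0 0.01 ;
15.6 0.2 -0 -0 0 0.01 ;
15.6 0.2 -0 -0 0 0.01
```

View pics/wrist15.png

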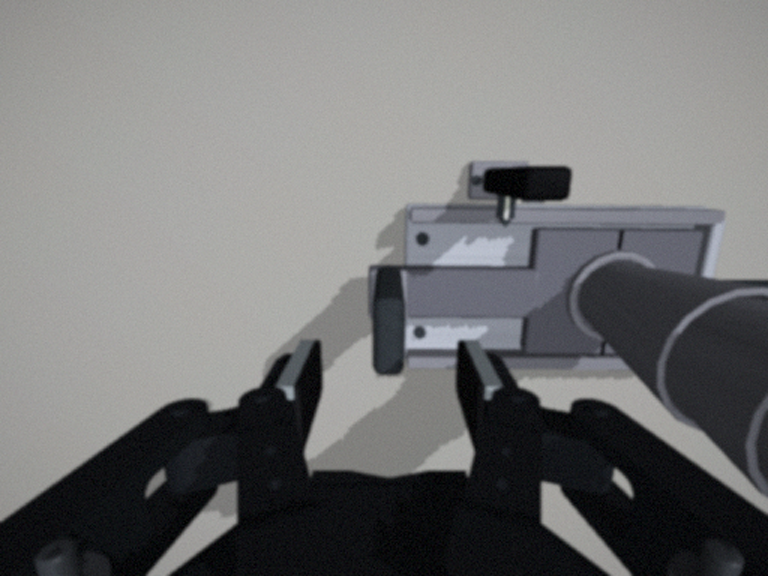

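```bash
python3 -m jog '15 0 0 0 0 0 50; 20 0 0 0 0 0 50; 20 0 0 0 0 0 50; 10 0 0 0 0 0 50; 0 0 0 0 0 0 50';  python3 -m jog '0 0 0 0 0 0 50'; python3 -c "
from h import *
plan([.532,-.2997,.048],51,1)
c=bot.calibration('wrist'); p,d=bot.read_camera('wrist'); np.savez('pics/wrist16.npz',p=p,d=d,T=c['T'])
cv2.imwrite('pics/wrist16.png',cv2.resize(p[:,:,::-1],(768,576),interpolation=cv2.INTER_CUBIC))
"
```

```text
t: 20.65
eef_pos: [0.5305, -0.2986, 0.044]
tool_rot: [0.637, -0.304, 0.639, 0.305]
contact_force: [-1.2, -1.0, 1.2]
gripper_width: 0.584
t: 20.75
eef_pos: [0.5317, -0.2995, 0.0459]
tool_rot: [0.638, -0.305, 0.638, 0.304]
contact_force: [0.4, 0.2, 0.1]
gripper_width: 0.584
cur [ 0.5317 -0.2995  0.0459] yaw 51.01 tilt [-1.e+00 -4.e-04 -1.e-04] t 20.75
-2.1 -0.3 0 0 -0 0
```

View pics/wrist16.png

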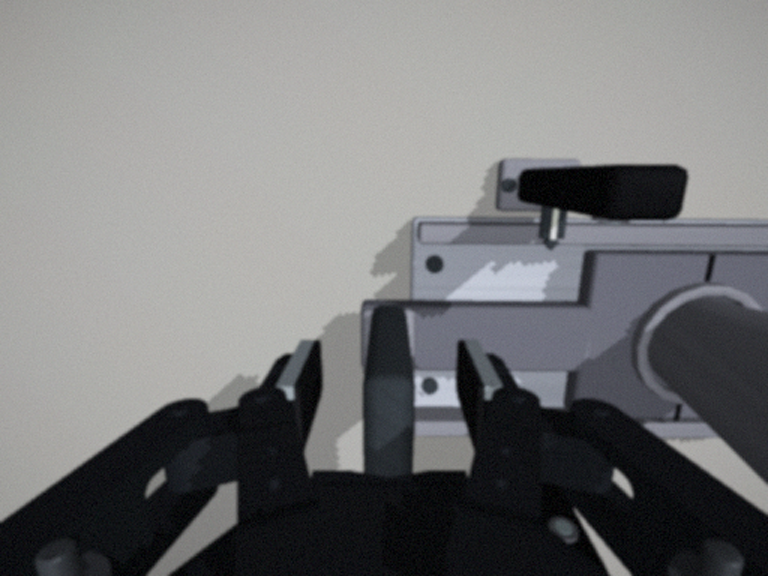

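```bash
python3 -m jog '0 0 0 0 0 0 30; 0 0 0 0 0 0 20; 0 0 0 0 0 0 12; 0 0 0 0 0 0 6; 0 0 0 0 0 0 6' 50;  python3 -m jog '0 0 0 0 0 0 5; 0 0 0 0 0 0 5; 0 0 0 0 0 0 5;0 0 0 0 0 0 5' 60; python3 -c "
from h import *
print(bot.get_obs()['gripper_width']*85.4)
plan([.532,-.2997,.048],51,1)"
```

```text
t: 21.3
eef_pos: [0.5317, -0.2997, 0.0463]
tool_rot: [0.639, -0.304, 0.638, 0.304]
contact_force: [-1.9, 0.3, 5.7]
gripper_width: 0.159
t: 21.7
eef_pos: [0.5317, -0.2997, 0.0463]
tool_rot: [0.639, -0.304, 0.638, 0.304]
contact_force: [-1.5, -0.3, 5.8]
gripper_width: 0.157
13.38667468967716
cur [ 0.5317 -0.2997  0.0463] yaw 50.97 tilt [-1.e+00 -9.e-04  3.e-04] t 21.7
-1.7 -0.2 0.2 -0.01 0 0.01
```

```bash
python3 -m jog '0 0 -1 0 0 0 5; 0 0 -2 0 0 0 5; 0 0 -3 0 0 0 5; 0 0 -3 0 0 0 5; 0 0 -3 0 0 0 5' 60;  python3 -m jog '0 0 -3 0 0 0 5; 0 0 -3 0 0 0 5; 0 0 -3 0 0 0 5; 0 0 -2 0 0 0 5; 0 0 -1 0 0 0 5' 60; python3 -m jog '0 0 0 0 0 0 5; 0 0 0 0 0 0 5'; python3 -c "
from h import *
o=bot.get_obs(); e=np.array([np.cos(np.radians(51)),np.sin(np.radians(51))])
dp=np.array(o['eef_pos'])-[.5317,-.2997,.0463]; print('drawn',-dp[:2]@e, dp)
for n in ('wrist','scene'):
  c=bot.calibration(n); p,d=bot.read_camera(n); np.savez('pics/%s17.npz'%n,p=p,d=d,T=c['T'])
  q=p if n=='wrist' else p[170:320,250:450]
  cv2.imwrite('pics/%s17.png'%n,cv2.resize(q[:,:,::-1],(768,576),interpolation=cv2.INTER_CUBIC))
"
```

```text
t: 22.2
eef_pos: [0.5258, -0.3068, 0.0463]
tool_rot: [0.639, -0.305, 0.637, 0.305]
contact_force: [2.0, 5.1, 6.4]
gripper_width: 0.16
t: 22.7
eef_pos: [0.5183, -0.316, 0.0463]
tool_rot: [0.639, -0.305, 0.637, 0.305]
contact_force: [3.0, 6.4, 6.2]
gripper_width: 0.157
t: 22.9
eef_pos: [0.5183, -0.316, 0.0463]
tool_rot: [0.639, -0.305, 0.637, 0.305]
contact_force: [1.9, 4.4, 7.2]
gripper_width: 0.157
drawn 0.02106623995722576 [-1.34009629e-02 -1.62553000e-02 -3.38748464e-06]
```

View pics/scene17.png

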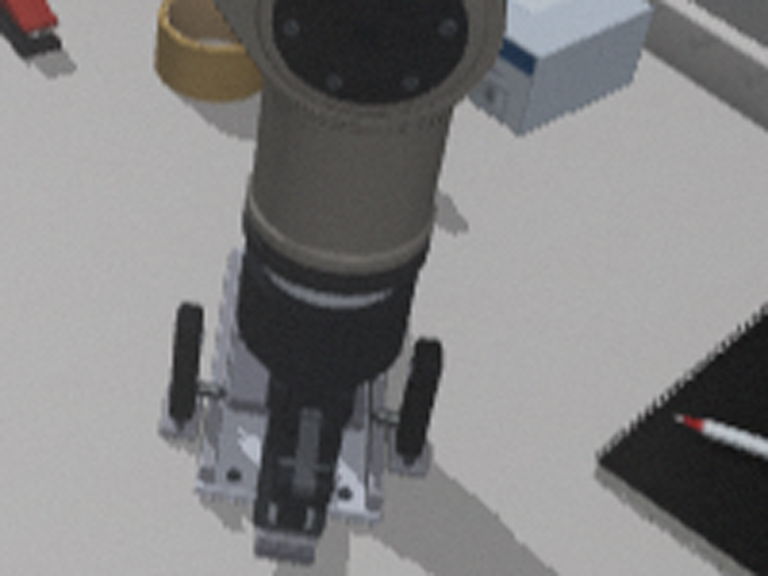

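View pics/wrist17.png

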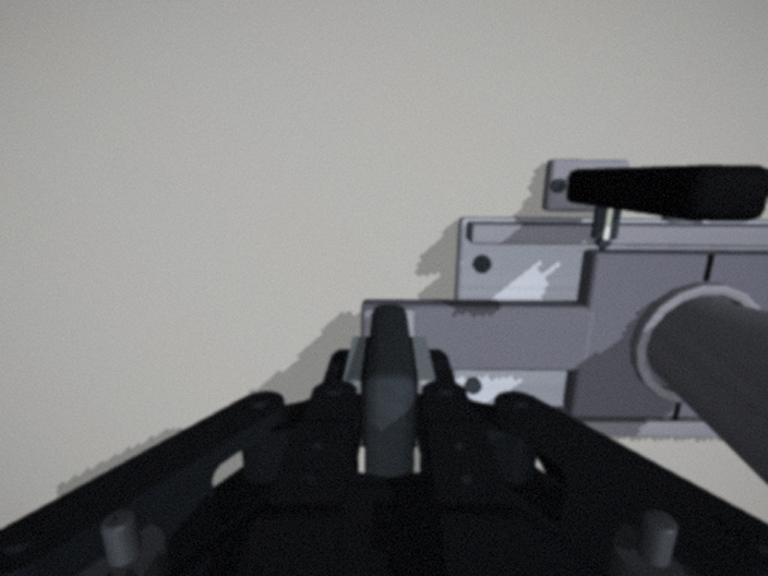

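Run:
```python
from h import *
e=np.array([np.cos(np.radians(51)),np.sin(np.radians(51))])
for n in ('wrist16','wrist17'):
    p,d,c=load(n); X=cloud(p,d,c); x0,y0=(350,130) if n=='wrist16' else (380,130)
    cv2.imwrite(f'pics/z{n}.png',cv2.resize(p[y0:y0+60,x0:x0+110,::-1],(880,480),interpolation=cv2.INTER_CUBIC)[:,:800])
    u=(366,371) if n=='wrist16' else (399,405)
    for v in range(140,166,2): print(n,v,[tuple(np.round(X[v,k][2:]*1000,0).astype(int)) for k in range(u[0],u[1])])
    v=172; print('slide top z',np.round(X[v:v+4,440:460,2].mean(),4), 'bed',np.round(X[175,310 if n=='wrist16' else 340],4))
```

```text
wrist16 140 [(np.int64(29),), (np.int64(28),), (np.int64(28),), (np.int64(28),), (np.int64(28),)]
wrist16 142 [(np.int64(28),), (np.int64(29),), (np.int64(27),), (np.int64(27),), (np.int64(29),)]
wrist16 144 [(np.int64(27),), (np.int64(27),), (np.int64(29),), (np.int64(28),), (np.int64(28),)]
wrist16 146 [(np.int64(188),), (np.int64(29),), (np.int64(27),), (np.int64(28),), (np.int64(28),)]
wrist16 148 [(np.int64(28),), (np.int64(28),), (np.int64(29),), (np.int64(27),), (np.int64(28),)]
wrist16 150 [(np.int64(27),), (np.int64(28),), (np.int64(28),), (np.int64(29),), (np.int64(28),)]
wrist16 152 [(np.int64(27),), (np.int64(28),), (np.int64(27),), (np.int64(28),), (np.int64(28),)]
wrist16 154 [(np.int64(28),), (np.int64(28),), (np.int64(29),), (np.int64(29),), (np.int64(28),)]
wrist16 156 [(np.int64(27),), (np.int64(27),), (np.int64(27),), (np.int64(27),), (np.int64(29),)]
wrist16 158 [(np.int64(28),), (np.int64(28),), (np.int64(28),), (np.int64(27),), (np.int64(27),)]
wrist16 160 [(np.int64(26),), (np.int64(25),), (np.int64(28),), (np.int64(27),), (np.int64(26),)]
wrist16 162 [(np.int6
[... 1067 characters left out ...]
4(27),), (np.int64(27),), (np.int64(28),), (np.int64(28),), (np.int64(28),)]
wrist17 156 [(np.int64(27),), (np.int64(27),), (np.int64(27),), (np.int64(27),), (np.int64(28),), (np.int64(28),)]
wrist17 158 [(np.int64(28),), (np.int64(27),), (np.int64(27),), (np.int64(28),), (np.int64(28),), (np.int64(27),)]
wrist17 160 [(np.int64(28),), (np.int64(28),), (np.int64(27),), (np.int64(26),), (np.int64(27),), (np.int64(28),)]
wrist17 162 [(np.int64(27),), (np.int64(29),), (np.int64(28),), (np.int64(27),), (np.int64(28),), (np.int64(28),)]
wrist17 164 [(np.int64(25),), (np.int64(26),), (np.int64(28),), (np.int64(28),), (np.int64(27),), (np.int64(28),)]
slide top z 0.0276 bed [ 0.5301 -0.2554  0.0093]
```

View pics/zwrist16.png

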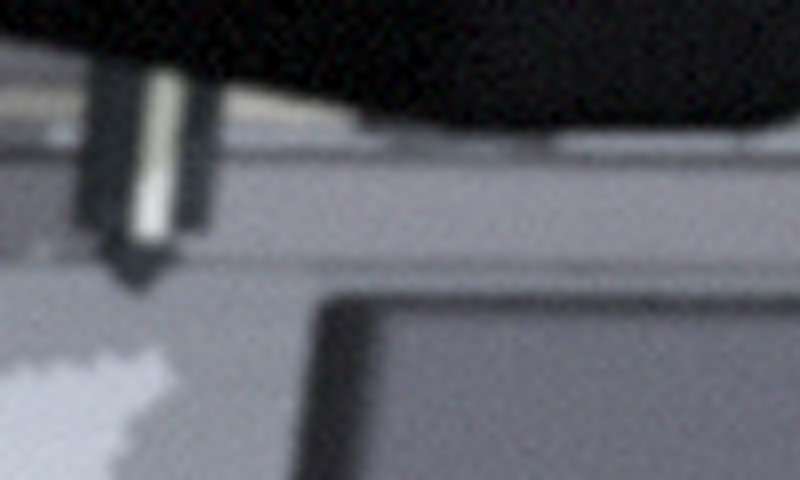

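View pics/zwrist17.png

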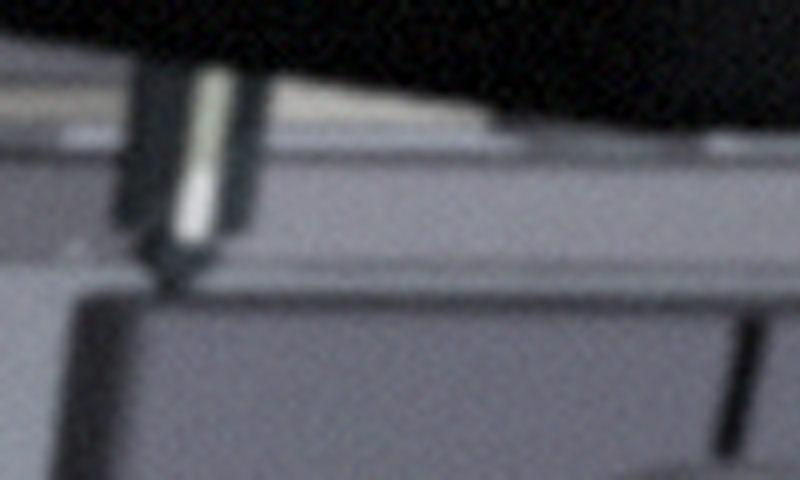

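Run:
```python
from h import *
e=np.array([np.cos(np.radians(51)),np.sin(np.radians(51))])
p,d,c=load('wrist17'); X=cloud(p,d,c)
Z=np.round(X[...,2]*1000).astype(int)
for v in range(140,172,2): print(v,Z[v,384:432:2])
# along-travel coordinate with z guess
nat=lambda u,v:((u+.5)/8-.5+380,(v+.5)/8-.5+130)
for z in (.022,.026,.03): print('tip',z,ray(nat(172,288),z,c)[:2]@e)
for uv in ((750,325),(728,445)): print('line',ray(nat(*uv),.026,c)[:2]@e)
```

```text
140 [ 5  7  4  6  6  7  6 28 27 28 29 29 28 28 28 28  0 -1 54 56 59 61 62 64]
142 [ 1  0 -1  0 -2  0 26 28 27 28 27 28 28 28 27  0 -2 -1 -1 -1 -1 -1  0 -1]
144 [ 0  0  0 -1  0  0 26 27 29 28 27 29 28 27 28 -1 -1  0  0  0  1 -1 -1 -1]
146 [  9   9   9   9   9   8  26  27  28  28  28  29  28  28  28 189   9   8
   8   7   7   7   8   8]
148 [16 16 15 15 15 15 27 29 29 27 27 27 28 28 27 15 14 14 15 14 13 13 15 13]
150 [23 23 24 24 25 24 28 27 28 29 28 26 27 28 28 23 23 23 24 23 23 23 23 23]
152 [24 23 23 24 24 24 27 28 26 28 28 30 27 28 27 24 24 23 23 25 24 23 24 24]
154 [24 23 24 23 25 23 27 28 27 28 28 28 28 28 27 23 25 24 24 23 23 23 25 23]
156 [23 24 24 22 24 26 28 28 27 27 28 28 28 27 23 24 23 24 25 24 23 23 23 23]
158 [24 24 24 23 24 24 26 28 27 28 27 27 28 28 23 25 24 23 24 24 23 25 23 23]
160 [ 23  24  23  22  23  24  24  25  28  26  28  28  23  24  24  23  23  25
  23  24 189  23  24  23]
162 [24 23 24 24 23 24 24 26 29 27 28 28 24 23 23 24 24 23 24 23 24 23 25 25]
164 [10  9  9 10 10  9 10  9 26 28 28  9 11 10  9  9 10 10 10 10 10  9 10 10]
166 [  9  11  11  10  17  17 189  17  18  26  18  17  17  18  16  18  18  18
  17  17  17  17  17  18]
168 [ 9  9  9 16 18 21 23 24 24 24 24 24 24 23 24 25 23 24 25 24 23 24 23 24]
170 [ 10   9   9  18  20 189  24  25  25  26  26  25  26  26  26  26  25  25
  25  25  25  26  25  25]
tip 0.022 0.1684718170855684
tip 0.026 0.1663499249742053
tip 0.03 0.16422803286284232
line 0.210637686931111
line 0.21092267885697782
```

```bash
python3 -m jog '0 0 -1 0 0 0 5; 0 0 -2 0 0 0 5; 0 0 -3 0 0 0 5; 0 0 -4 0 0 0 5; 0 0 -4 0 0 0 5' 60;  python3 -m jog '0 0 -4 0 0 0 5; 0 0 -4 0 0 0 5; 0 0 -4 0 0 0 5; 0 0 -4 0 0 0 5; 0 0 -4 0 0 0 5' 60; python3 -m jog '0 0 -4 0 0 0 5; 0 0 -3 0 0 0 5; 0 0 -2 0 0 0 5; 0 0 -1 0 0 0 5; 0 0 0 0 0 0 5'; python3 -m jog '0 0 0 0 0 0 5'; python3 -c "
from h import *
o=bot.get_obs(); e=np.array([np.cos(np.radians(51)),np.sin(np.radians(51))])
dp=np.array(o['eef_pos'])-[.5317,-.2997,.0463]; print('drawn',-dp[:2]@e, dp)
for n in ('wrist','scene','top'):
  c=bot.calibration(n); p,d=bot.read_camera(n); np.savez('pics/%s18.npz'%n,p=p,d=d,T=c['T'])
  q=p if n=='wrist' else p[170:320,250:450] if n=='scene' else p[130:230,290:430]
  cv2.imwrite('pics/%s18.png'%n,cv2.resize(q[:,:,::-1],(768,576),interpolation=cv2.INTER_CUBIC))
p=np.load('pics/wrist18.npz')['p']
cv2.imwrite('pics/zw18.png',cv2.resize(p[130:190,412:512,::-1],(800,480),interpolation=cv2.INTER_CUBIC))
"
```

```text
t: 23.5
eef_pos: [0.5099, -0.3262, 0.0463]
tool_rot: [0.639, -0.305, 0.637, 0.306]
contact_force: [2.2, 7.5, 6.9]
gripper_width: 0.158
t: 24.0
eef_pos: [0.4975, -0.3412, 0.0463]
tool_rot: [0.639, -0.304, 0.636, 0.306]
contact_force: [2.4, 8.5, 7.5]
gripper_width: 0.156
t: 24.5
eef_pos: [0.4912, -0.3488, 0.0463]
tool_rot: [0.639, -0.304, 0.636, 0.306]
contact_force: [3.2, 9.4, 9.2]
gripper_width: 0.154
t: 24.6
eef_pos: [0.4913, -0.3488, 0.0463]
tool_rot: [0.639, -0.304, 0.636, 0.306]
contact_force: [2.9, 10.4, 7.6]
gripper_width: 0.159
drawn 0.06360566569293863 [-4.04340317e-02 -4.91023655e-02 -1.96463559e-05]
```

View pics/wrist18.png

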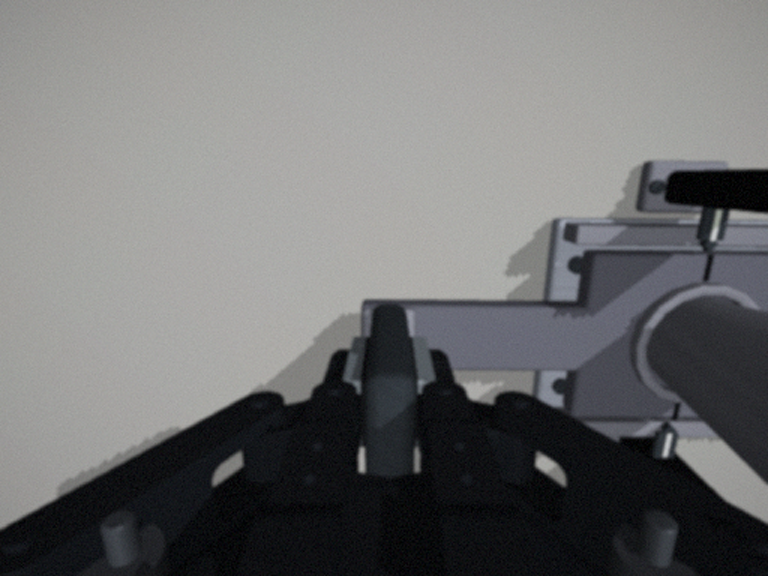

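View pics/zw18.png

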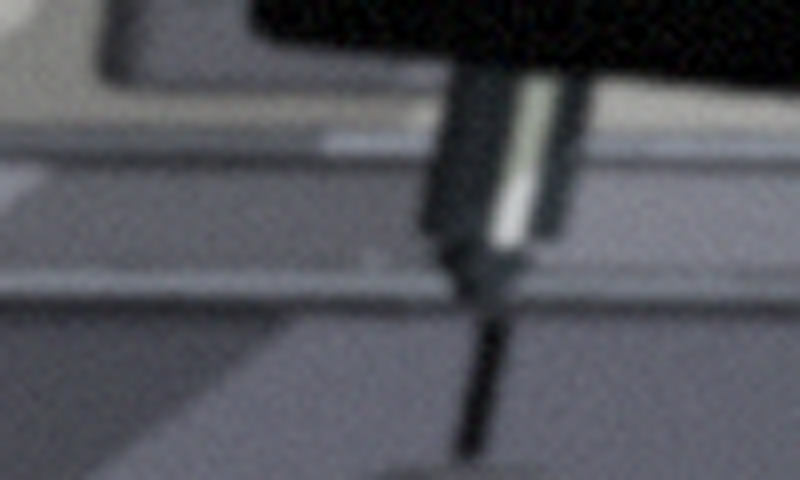

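View pics/top18.png

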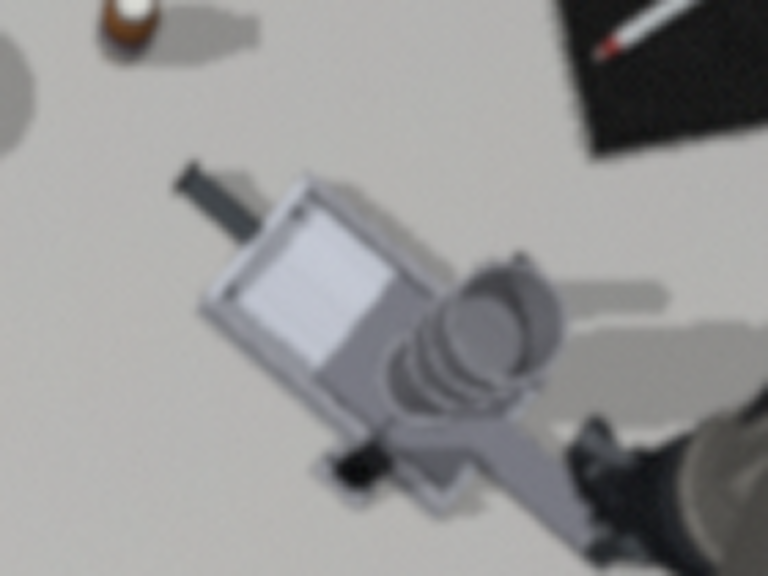

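View pics/scene18.png

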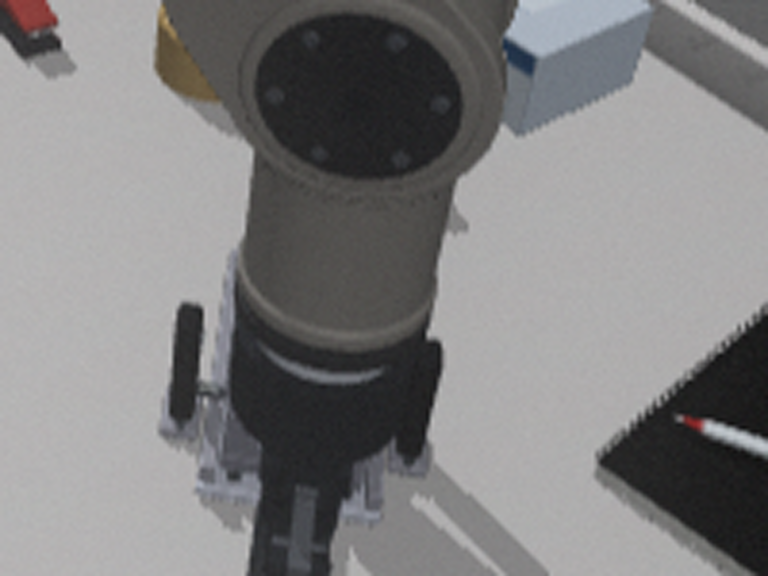

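```bash
python3 -m jog '0 0 -1 0 0 0 5; 0 0 -1 0 0 0 5; 0 0 -0.6 0 0 0 5; 0 0 0 0 0 0 5; 0 0 0 0 0 0 5' 60; python3 -m jog '0 0 0 0 0 0 5; 0 0 0 0 0 0 5; 0 0 0 0 0 0 5'; python3 -c "
from h import *
o=bot.get_obs(); e=np.array([np.cos(np.radians(51)),np.sin(np.radians(51))])
dp=np.array(o['eef_pos'])-[.5317,-.2997,.0463]; print('drawn',-dp[:2]@e, dp, o['joint_vel'])
c=bot.calibration('wrist'); p,d=bot.read_camera('wrist'); np.savez('pics/wrist19.npz',p=p,d=d,T=c['T'])
cv2.imwrite('pics/zw19.png',cv2.resize(p[130:190,412:512,::-1],(800,480),interpolation=cv2.INTER_CUBIC))
cv2.imwrite('pics/zw19b.png',cv2.resize(p[250:310,412:512,::-1],(800,480),interpolation=cv2.INTER_CUBIC))
X=cloud(p,d,c)
print(np.round(X[164:168,468:476,2]*1000))
"
```

```text
t: 25.25
eef_pos: [0.4897, -0.3507, 0.0463]
tool_rot: [0.639, -0.304, 0.636, 0.306]
contact_force: [2.9, 9.7, 8.1]
gripper_width: 0.159
t: 25.55
eef_pos: [0.4897, -0.3507, 0.0463]
tool_rot: [0.639, -0.304, 0.636, 0.306]
contact_force: [2.5, 9.5, 7.9]
gripper_width: 0.157
drawn 0.0660695048742984 [-4.19970431e-02 -5.10070325e-02 -5.74979241e-06] [-0.00029113 -0.00090206 -0.00091229 -0.00119141  0.000214    0.00058806
  0.00105992]
[[ 9.  9.  9. 10. 24. 26. 27. 27.]
 [10. 11. 10.  9. 10. 25. 26. 28.]
 [ 9.  9.  9.  9.  9. 10. 25. 26.]
 [18. 19. 18. 18. 18. 19. 18. 18.]]
```

View pics/zw19.png

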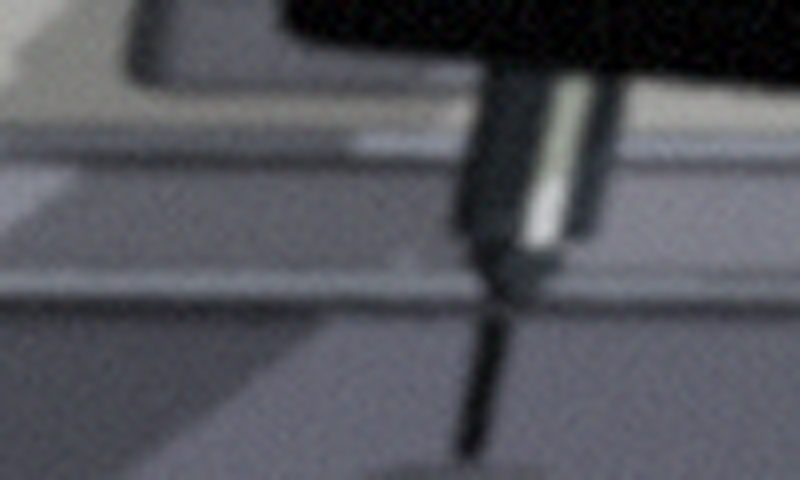

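View pics/zw19b.png

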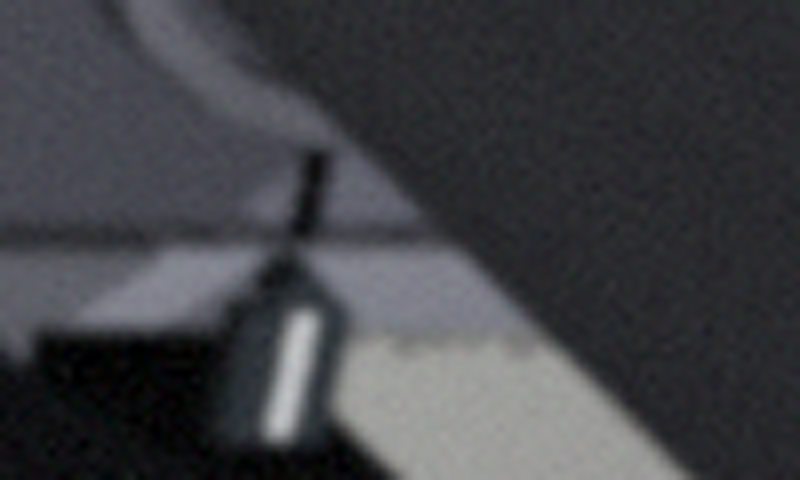

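```bash
python3 -c "
from h import *
c=bot.calibration('top'); p,d=bot.read_camera('top'); X=cloud(p,d,c)
e=np.array([np.cos(np.radians(51)),np.sin(np.radians(51))])
g=np.array([.6145,-.1993])-.066*e
print('expect',g)
for z in (.116,.156,.196):
  m=(np.hypot(X[...,0]-g[0],X[...,1]-g[1])<.045)&(abs(X[...,2]-z)<.006)&(d>0); Q=X[m]
  f=least_squares(lambda s:np.hypot(Q[:,0]-s[0],Q[:,1]-s[1])-.0285,g,loss='soft_l1',f_scale=.002); print(z,len(Q),f.x)
for n,g2,z in (('tape',(.725,.072),.048),('stap',(.62,.215),.042)):
  pass
cv2.imwrite('pics/top20.png',cv2.resize(p[:,:,::-1],(768,576)))
o=bot.get_obs(); print(o['t'],o['contact_force'],o['gripper_width'])
"
```

```text
expect [ 0.57296485 -0.25059163]
0.116 48 [ 0.57213476 -0.24872378]
0.156 94 [ 0.56979889 -0.2453357 ]
0.196 99 [ 0.57035966 -0.24808368]
25.65 [2.39830676 9.29709368 8.15962831] 0.15364944820498716
```

View pics/top20.png

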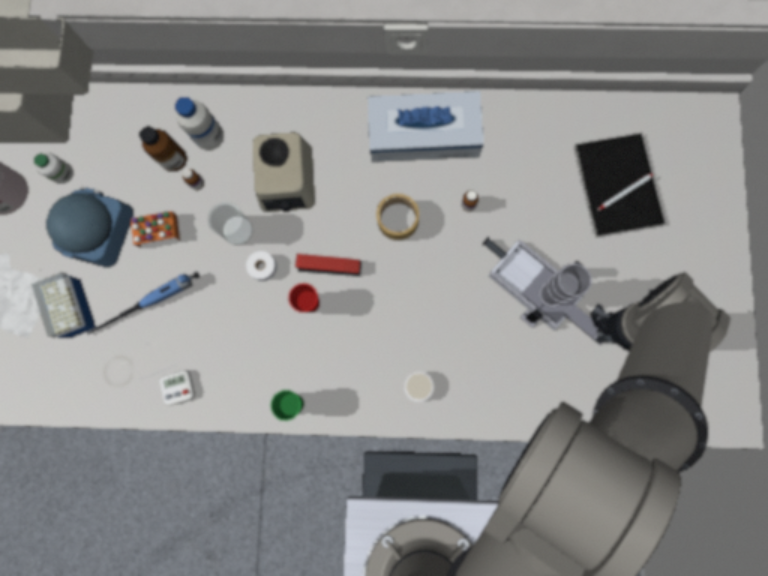

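The full stack still stands nested between the posts. The tape (398,216) and stapler (328,264) are where they started. Handing in.

```bash
python3 -c "
from station import bot
print(bot.hand_in())"
```

```text
the job is handed in; nothing more can be done
None
```

I nested both loose cups in the seat-ring cup with the slide at home and let go of them. I then gripped the tab at 60 N, drew the slide out about 66.1 mm, and handed in at t ≈ 25.7 s still holding it against the spring.

- **Stack before the pull:** The rims measured about 116, 156 and 196 mm above the bench, so the cups are nested 40 mm apart and upright.
- **Line at the gate:** In the last wrist close-up, one index tip lay about 1 mm to one side of the line and the other tip about 1 mm to the other. My estimates of the needed draw ranged from 65.5 to 67.3 mm, depending on the index height, so I expect the line to be within about 1.5 mm of the mark.
- **Hold:** The slide was still and the wrist felt about 10 N along the pull. The finger opening held steady at about 13.4 mm on the 14 mm tab.
- **Stack after the pull:** It stood nested between the posts.
- **Disagreement:** The top camera's rough rim fits differed from each other by up to about 4 mm. That is close to its 3 mm pixel size, and the rims partly hide one another, so I put it down to measurement noise rather than a shifted cup.
- **Bystanders:** The tape roll, the stapler and the red and green cups looked unmoved in the last top picture.

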